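Take the baking pile apart and set up the counter

TASK

The baking things were piled up on the counter: a spice jar standing in the glass ramekin, the ramekin in a fluted tartlet mould, the mould on the blue lid. Take the pile apart and put each thing in its place, upright: the jar in the empty middle well of the spice rack, the ramekin in the middle of the kitchen scale's round steel plate, the mould on the free half of the baking tray (centred in that half) beside the mould already there, and the blue lid on the glass storage box so that it is properly closed. Set the jar and the ramekin down without dropping or tipping them, and leave the other mould on the tray where it is.

Things in the scene. Friction and masses are not known exactly. Their poses are not given: they have to be found in the camera images.
- jar: Spice jar, top of the pile: round glass jar of brown ground spice, flat steel cap with a small black button; 36 mm diameter, 80 tall, about 120 g. Stands loose in the ramekin (4-5 mm of play), its lowest 32 mm hidden there. Origin: centre of its underside; z up its axis.
- ramekin: Clear glass ramekin, second in the pile, standing loose in the mould: 36 mm tall, straight round wall of 56 outer diameter from 12 above its underside to the rim, foot of 42 diameter, floor and wall 4 thick (the jar stands on that floor). Its rim is 18 above the mould's rim. About 110 g. Origin: centre of its underside; z up.
- mould: Fluted aluminium tartlet mould, third in the pile, standing on the blue lid, up to 30 mm from its middle along it: round open dish 20 tall, base 58 diameter, flaring to a rim of 70 diameter whose top 3.5 mm is a vertical edge to grip; floor 2 thick (the ramekin stands on it). About 50 g. Origin: centre of its underside; z up.
- lid: Blue plastic lid of the storage box, bottom of the pile, right way up on the counter: plate 68 mm (x) by 152 (y), 8 thick, over a seal plug 44 x 128, 4 high; 12 tall, flat top (small clip tabs on the short ends: 159 over all). About 70 g. Origin: centre of the plug's underside, so the plate spans z 4 to 12; z up.
- spice_rack: Pop-up spice rack, fixed, open (nothing to press): dark base, steel carrier 74 mm (x) by 188 (y), top 60 above the counter, three places along y, 62 apart. The outer two hold jars like the pile's (fixed, tops at 118); the middle well is empty: 48 diameter, 22 deep, chamfered, floor 38 above the counter. Origin: on the counter below the empty well's centre; z up.
- scale: Digital kitchen scale, fixed: black body 150 mm (x) by 165 (y), 18 tall, display strip along its -x side, round steel weighing plate of 120 diameter centred at x +12, y 0 in the scale's frame, its top 26 above the counter. Origin: on the counter under the centre of the black body; z up.
- tray: Small dark steel baking tray, fixed: 125 mm (x) by 195 (y), floor 3 above the counter, rim 8 high all round (131 x 201 over the rim's lip). One tartlet mould stands on its -y half; the middle of the free half is at x 0, y +45 in the tray's frame. Origin: on the counter under the tray's centre; z up.
- storage_box: Open glass storage box, fixed, with hazelnuts well below its rim: 62 mm (x) by 148 (y), 48 tall, wall 3. The lid's plug drops into the opening with 6-7 mm of play each side until the plate rests on the rim, long sides parallel: closed, the lid's origin is 44 above the box's. Origin: on the counter under its centre; z up.
- tray_mould: The other fluted tartlet mould, same shape and size as the one in the pile, on the -y half of the baking tray about 46 mm from the tray's middle; it stays there. Origin: centre of its underside; z up.
Not all that is in view belongs to the job. Leave any orange or yellow look-alike of the ramekin alone.

How it is judged:
By the outcome, as a careful person would: the job done as asked, in the order asked, and still so for the second after the job is handed in, with the robot touching nothing.
It also fails if it takes over 128 s, if anything falls off the work surface, if the arm or the gripper's body presses on something with over 40 N, if the wrist force passes 120 N, or if a joint passes its speed limit or range.

ROBOT

A 6-joint arm with a two-finger parallel gripper is mounted at the origin on the work surface. World frame = base frame: x ahead of the robot, y to its left, z up, the work surface at z = 0. Lengths are in m, angles in degrees, forces in N, time in s.
With the tool pointing down it reaches from about 0.4 to 0.825 m from the base axis. Payload 7 kg.
Tool frame: the origin (TCP) lies midway between the tips of the shut fingers; the grasp point (between the pads) lies 19 mm behind it; z points along the fingers, y is the line along which they close (so a half turn about z gives the same grasp; the last joint's range is limited). The gripper opens to 88 mm and grips with 3 to 60 N. Pads are 19 mm wide; open, the fingers measure 130 mm over their backs; the gripper's body (78 mm by 193 mm) begins 47 mm behind the grasp point.
Start: joints at [85.606, 20.546, 0.682, 0, -70.136, -16.507], TCP at [0.241, 0.631, 0.188] pointing down, gripper open.
Joint ranges: [-176.03, 176.03], [-82.01, 121.73], [-58.28, 71.71], [-173.87, 95.51], [-174.79, -0.11], [-173.66, 173.66]. Speed limits (degrees/s): [136.94, 136.94, 172.46, 180, 180, 180].

INTERFACE

Orientations are given as [roll, pitch, yaw] about the fixed x, y, z axes, in that order (R = Rz(yaw) Ry(pitch) Rx(roll)).
In Python, from plant import ctrl gives the robot as it stands. The module is installed in compiled form; this text tells all that it offers.
- The arm moves only by the tool send_rows, never from a script. Its argument "plan" is a list that holds one entry, the list of rows, each a list of 6 numbers: the shift along the tool's x, y, z in cm, then the turn, a rotation vector about the tool's x, y, z in degrees. A call has 1 to 8 rows; each row is the pose to reach, as a shift and turn from the pose commanded when the call began, along the tool's axes at that moment; what a row does not reach only later rows make up. A row lasts 1/12 s, in which the tool goes at most 41.7 mm and 7.16 degrees, less where a joint would pass 70% of its speed; a pose out of reach is approached as far as the arm can. A call with a gripper value outside its range is refused whole. "fingers" is the opening, from 0 (shut) to 1 (fully open), set as the call begins (left out, the last holds). The fingers move at their own pace and stop on an object; the grip force is fixed at half the most. Time passes only in rows, so rows that repeat a pose let the fingers close. It gives the time, the measured TCP pose, the force, the opening and the grip force at its end, in the units of the state.
- ctrl.get_obs(): the state, without advancing time (a new reading comes with each control period).
- ctrl.snapshot(name): name is "scene" or "top" or "wrist"; returns a dict with "img" (480x640x3 uint8, red, green, blue), "K" (3x3 intrinsics, pixels), "pose" (4x4, takes a point from camera to world coordinates). Camera axes: x right, y down, z forward; pixel columns grow to the right and rows downward; lengths in m; the calibration is good to about 2 mm. A picture is of the moment at which its call begins. There is no depth.
- ctrl.close_job(): hands the job in; it is judged then, once.
The state is a dict: "clock": time; "joint_pos": joint angles; "qvel": joint speeds; "tau": joint torques, N m; "tool_pos": TCP position; "orientation": TCP orientation; "force": force on the tool from outside, world axes, zero at the start; "moment": the same for the moment, N m; "opening": finger opening in m; "gripper_force": force on a finger pad.
Only numpy, scipy, OpenCV 4.12 (cv2) and the standard library are available. Lean on these libraries where they do the work, as an engineer would, in place of code of your own. Each camera call takes 0.05 s, during which the arm holds its last target. There are 200 camera calls.

## Working session

There is one attempt and no reset: what is moved stays moved. The work goes in short steps, Python scripts to look and compute and a tool call to move; the robot and the scene stay as the last step left them, time stands still between calls to the robot, and variables do not carry over. Pictures are saved under pics/ and viewed, at most 14 in all, crops included, and the job is handed in when it is done.

Besides the shell and the picture viewer there is one more tool, called as name([rows], argument=value, ...), one row to a line, values as JSON. send_rows: Moves the arm, as the interface text tells. Its arguments: {"type":"object","properties":{"plan":{"type":"array","items":{"type":"array","items":{"type":"array","items":{"type":"number"}}}},"fingers":{"type":"number"}},"required":["plan"]}

```bash
mkdir -p pics
cat > h.py <<'E'
import numpy as np, cv2
from plant import ctrl
from scipy.spatial.transform import Rotation as R
def snap(n):
    s=ctrl.snapshot(n); return np.array(s["img"]),np.array(s["K"]),np.array(s["pose"])
def ray(K,P,uv,z):
    d=P[:3,:3]@np.linalg.solve(K,[uv[0],uv[1],1.]); o=P[:3,3]
    return o+d*(z-o[2])/d[2]
def proj(K,P,p):
    c=P[:3,:3].T@(np.array(p)-P[:3,3]); q=K@c; return q[:2]/q[2]
def save(n,im): cv2.imwrite(f"pics/{n}.png",im[:,:,::-1])
E
python3 - <<'E'
from h import *
for n in("scene","top","wrist"):
    i,K,P=snap(n); save(n+"0",i); np.savez(n+"0",i=i,K=K,P=P); print(n,K.round(1).tolist(),P.round(3).tolist())
o=ctrl.get_obs(); print({k:np.round(v,3).tolist() for k,v in o.items()})
E
```

```text
scene [[501.9, 0.0, 319.4], [0.0, 501.9, 241.3], [0.0, 0.0, 1.0]] [[0.889, 0.246, -0.387, 0.994], [0.459, -0.489, 0.742, -0.9], [-0.007, -0.837, -0.548, 0.67], [0.0, 0.0, 0.0, 1.0]]
top [[444.0, 0.0, 319.0], [0.0, 444.0, 243.0], [0.0, 0.0, 1.0]] [[0.006, -0.982, 0.188, 0.328], [-1.0, -0.003, 0.016, -0.062], [-0.015, -0.188, -0.982, 1.117], [0.0, 0.0, 0.0, 1.0]]
wrist [[412.7, 0.0, 319.2], [0.0, 412.7, 239.6], [0.0, 0.0, 1.0]] [[-0.357, -0.891, -0.28, 0.318], [-0.934, 0.341, 0.105, 0.6], [0.002, 0.299, -0.954, 0.384], [0.0, 0.0, 0.0, 1.0]]
{'clock': 0.15, 'joint_pos': [85.605, 20.581, 0.647, -0.016, -70.138, -16.506], 'qvel': [-0.106, -0.117, 0.096, 0.002, 0.031, -0.07], 'tau': [-0.001, -58.328, 29.329, 7.001, 0.009, -0.0], 'tool_pos': [0.241, 0.63, 0.187], 'orientation': [179.926, -0.007, -20.906], 'force': [-0.39, -0.229, 0.073], 'moment': [0.001, 0.007, 0.007], 'gripper_force': 0.0, 'opening': 0.087}
```

View pics/top0.png

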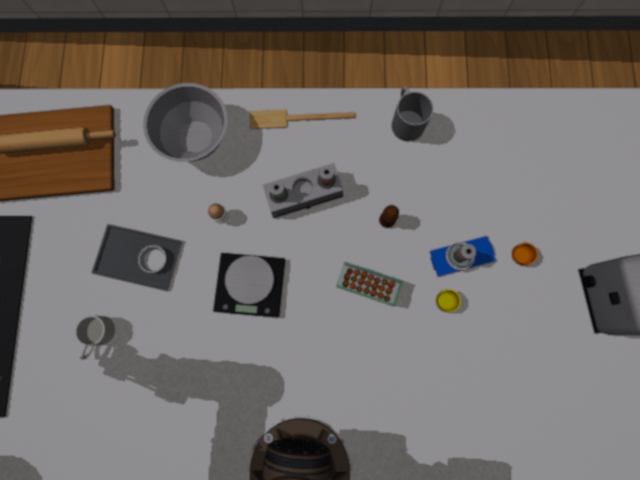

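View pics/scene0.png

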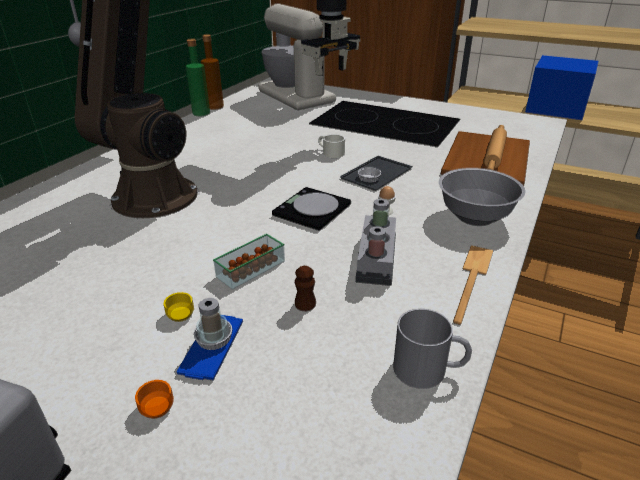

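Top view: pile at (462,254) on the blue lid, box (370,283), rack (303,190) with its empty well, scale plate (249,279), tray (138,258) with tray mould (153,259). Things that could be mistaken for what I want: yellow dish (449,301), orange dish (525,254), pepper mill (389,216), the rack's own jars (278,190)/(327,176), and the blue box on the shelf in the scene view (563,87). The pile's jar is the one on the blue lid at (467,250).

```bash
cat > m.py <<'E'
from h import *
d=np.load("top0.npz"); i,K,P=d["i"],d["K"],d["P"]
hsv=cv2.cvtColor(i,cv2.COLOR_RGB2HSV)
def big(m,roi):
    x0,y0,x1,y1=roi; z=np.zeros(m.shape,np.uint8); z[y0:y1,x0:x1]=m[y0:y1,x0:x1]
    c=cv2.findContours(z,cv2.RETR_EXTERNAL,cv2.CHAIN_APPROX_NONE)[0]; return max(c,key=cv2.contourArea)
def rect(c,z):
    w=np.array([ray(K,P,p[0],z)[:2] for p in c])*1000
    return cv2.minAreaRect(w.astype(np.float32))
blue=cv2.inRange(hsv,(105,120,60),(130,255,255))
print("lid",rect(big(blue,(400,220,520,300)),.012))
v=hsv[:,:,2]
print("bg v",v[230,330],v[300,560])
dark=(v<90).astype(np.uint8)*255
print("tray",rect(big(dark,(85,215,190,300)),.008))
print("scale",rect(big((v<60).astype(np.uint8)*255,(205,245,295,325)),.018))
a=cv2.resize(i[225:310,330:550],(800,309),interpolation=cv2.INTER_CUBIC)
b=cv2.resize(i[160:325,85:355],(465,284),interpolation=cv2.INTER_CUBIC)
b2=cv2.resize(i[155:225,255:350],(335,247),interpolation=cv2.INTER_CUBIC)
o=np.zeros((593,800,3),np.uint8); o[:309]=a; o[309:593,:465]=b; o[309:556,465:]=b2
save("crop1",np.clip(o*1.5,0,255).astype(np.uint8))
E
python3 m.py
```

```text
lid ((520.6517333984375, -447.3236083984375), (65.04986572265625, 64.7554931640625), 14.232560157775879)
bg v 146 145
tray ((503.3363342285156, 417.718994140625), (204.2639617919922, 130.32772827148438), 77.32609558105469)
scale ((433.3473205566406, 128.00384521484375), (162.67286682128906, 146.26205444335938), 85.21675109863281)
```

View pics/crop1.png

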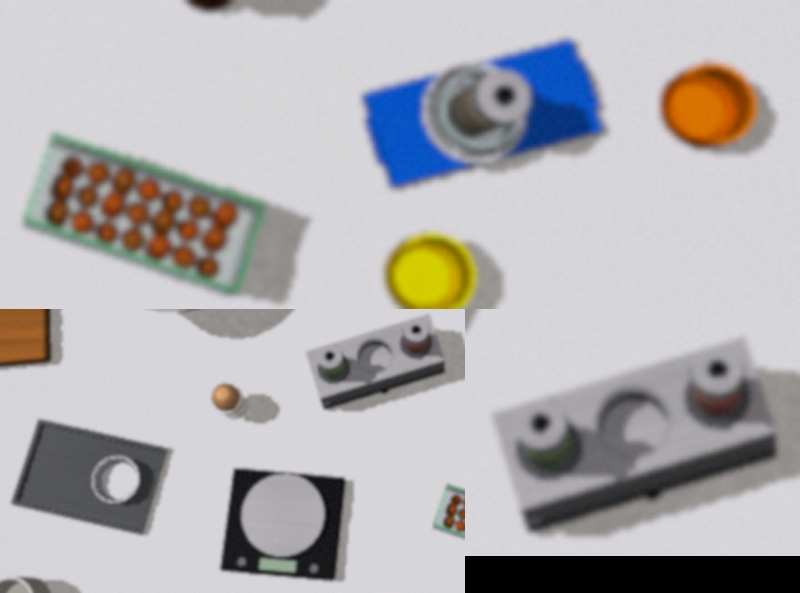

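View pics/wrist0.png

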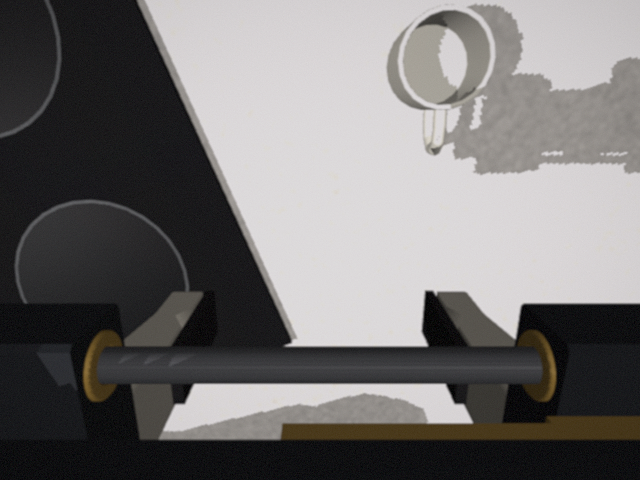

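Crop (3.64x, top row): the jar on the lid has a grey cap with a black button at (503,95), i.e. top pixel (468,251). It stands in a clear ramekin in a fluted mould, so the choice is confirmed, and the yellow and orange dishes are separate. The well is at (302,187) and the tray's free half is to the left of its mould. The wrist view shows only the cup and the hob.

```bash
cat >> m.py <<'E'
z=np.zeros_like(blue); z[220:300,400:520]=blue[220:300,400:520]
pts=cv2.findNonZero(z); print("lid all",rect(pts,.012))
f=lambda n,uv,h: print(n,(ray(K,P,uv,h)*1000).round(0)[:2])
f("cap",(330+503/3.636,225+95/3.636),.098)
f("mouldrim",(330+475/3.636,225+113/3.636),.032)
f("well",(302.4,187.3),.060); f("plate",(249.3,279.6),.026); f("tmould",(153.5,259.3),.023)
f("jarL",(255+79/3.526,155+113/3.526),.118);f("jarR",(255+252/3.526,155+58/3.526),.118)
box=[(330+a/3.636,225+b/3.636) for a,b in((52,135),(265,203),(235,292),(25,225))]
w=np.array([ray(K,P,p,.048)[:2] for p in box])*1000; print("box",w.round(0).tolist(),cv2.minAreaRect(w.astype(np.float32)))
d=np.load("wrist0.npz"); o=ctrl.get_obs()
T=np.eye(4); T[:3,:3]=R.from_euler("xyz",o["orientation"],degrees=True).as_matrix(); T[:3,3]=o["tool_pos"]
print("cam in tool",(np.linalg.inv(T)@d["P"]).round(3).tolist())
E
python3 m.py
```

```text
lid ((520.6517333984375, -447.3236083984375), (65.04986572265625, 64.7554931640625), 14.232560157775879)
bg v 146 145
tray ((503.3363342285156, 417.718994140625), (204.2639617919922, 130.32772827148438), 77.32609558105469)
scale ((433.3473205566406, 128.00384521484375), (162.67286682128906, 146.26205444335938), 85.21675109863281)
lid all ((508.57489013671875, -403.0677795410156), (65.872314453125, 156.57737731933594), 15.243703842163086)
cap [ 505. -391.]
mouldrim [ 504. -393.]
well [671.  -3.]
plate [444. 127.]
tmould [495. 370.]
jarL [653.  53.]
jarR [691. -62.]
box [[486.0, -106.0], [441.0, -247.0], [382.0, -226.0], [425.0, -88.0]] ((433.20867919921875, -166.99667358398438), (147.53138732910156, 62.81509780883789), 72.29443359375)
cam in tool [[0.0, -0.954, -0.299, 0.083], [1.0, -0.0, 0.001, 0.001], [-0.001, -0.299, 0.954, -0.196], [0.0, 0.0, 0.0, 1.0]]
```

```bash
cat > p.py <<'E'
# usage: p.py "x,y,z,yaw" n [...]: splits a smooth path (mm, deg) into calls of 8 rows, in tool axes at each call's start
import sys,json
from h import *
o=ctrl.get_obs(); cur=np.array([*(np.array(o["tool_pos"])*1000),o["orientation"][2]])
print("t",round(o["clock"],1),"now",cur.round(1),"F",np.round(o["force"],1),"open",round(o["opening"],3))
a=sys.argv[1:]; pts=[]; c=cur.copy()
for tgt,n in zip(a[::2],a[1::2]):
    t=np.array([float(v) for v in tgt.split(",")]); n=int(n)
    for k in range(1,n+1):
        s=min(1,k/(n-1)) if n>1 else 1; s=s*s*(3-2*s); pts.append(c+(t-c)*s)
    c=t
st=cur
for k in range(0,len(pts),8):
    ps=st[3]*np.pi/180; rows=[]
    for q in pts[k:k+8]:
        d=(q-st)/10; rows.append([round(float(v),2) for v in (d[0]*np.cos(ps)+d[1]*np.sin(ps),d[0]*np.sin(ps)-d[1]*np.cos(ps),-d[2],0,0,-(q[3]-st[3]))])
    print(json.dumps(rows)); st=pts[min(k+7,len(pts)-1)]
E
python3 p.py 520,200,250,-45 16 480,-380,200,-71.7 24
```

```text
t 0.1 now [240.7 630.2 187.2 -20.9] F [-0.4 -0.2  0.1] open 0.087
[[0.53, 0.39, -0.08, 0.0, 0.0, 0.31], [2.01, 1.47, -0.31, 0.0, 0.0, 1.17], [4.31, 3.14, -0.65, 0.0, 0.0, 2.51], [7.27, 5.3, -1.1, 0.0, 0.0, 4.23], [10.74, 7.83, -1.63, 0.0, 0.0, 6.25], [14.59, 10.64, -2.21, 0.0, 0.0, 8.48], [18.65, 13.6, -2.83, 0.0, 0.0, 10.84], [22.79, 16.62, -3.46, 0.0, 0.0, 13.25]]
[[4.64, 1.95, -0.62, 0.0, 0.0, 2.36], [9.02, 3.8, -1.2, 0.0, 0.0, 4.6], [12.98, 5.47, -1.73, 0.0, 0.0, 6.62], [16.36, 6.89, -2.18, 0.0, 0.0, 8.34], [18.98, 8.0, -2.52, 0.0, 0.0, 9.67], [20.67, 8.71, -2.75, 0.0, 0.0, 10.54], [21.27, 8.96, -2.83, 0.0, 0.0, 10.84], [21.27, 8.96, -2.83, 0.0, 0.0, 10.84]]
[[0.21, 0.24, 0.03, 0.0, 0.0, 0.15], [0.82, 0.94, 0.11, 0.0, 0.0, 0.57], [1.78, 2.04, 0.23, 0.0, 0.0, 1.24], [3.06, 3.52, 0.4, 0.0, 0.0, 2.14], [4.63, 5.31, 0.61, 0.0, 0.0, 3.24], [6.44, 7.39, 0.84, 0.0, 0.0, 4.5], [8.46, 9.71, 1.11, 0.0, 0.0, 5.91], [10.65, 12.22, 1.39, 0.0, 0.0, 7.44]]
[[2.64, 2.34, 0.3, 0.0, 0.0, 1.62], [5.4, 4.77, 0.62, 0.0, 0.0, 3.31], [8.21, 7.27, 0.94, 0.0, 0.0, 5.04], [11.05, 9.78, 1.27, 0.0, 0.0, 6.78], [13.87, 12.27, 1.59, 0.0, 0.0, 8.5], [16.62, 14.7, 1.91, 0.0, 0.0, 10.19], [19.26, 17.04, 2.21, 0.0, 0.0, 11.81], [21.76, 19.25, 2.5, 0.0, 0.0, 13.34]]
[[2.71, 1.45, 0.26, 0.0, 0.0, 1.41], [5.14, 2.75, 0.5, 0.0, 0.0, 2.68], [7.24, 3.88, 0.71, 0.0, 0.0, 3.77], [8.96, 4.8, 0.87, 0.0, 0.0, 4.67], [10.26, 5.49, 1.0, 0.0, 0.0, 5.34], [11.07, 5.93, 1.08, 0.0, 0.0, 5.77], [11.35, 6.08, 1.11, 0.0, 0.0, 5.91], [11.35, 6.08, 1.11, 0.0, 0.0, 5.91]]
```

send_rows([
  [[1, 0.7, -0.2, 0, 0, 1], [3.5, 2.6, -0.6, 0, 0, 2], [6.5, 4.7, -1, 0, 0, 4], [9.5, 6.9, -1.5, 0, 0, 6], [12.5, 9.1, -2, 0, 0, 8], [15.5, 11.3, -2.5, 0, 0, 10], [18.5, 13.5, -3, 0, 0, 12], [21.5, 15.7, -3.5, 0, 0, 14]],
])

```text
clock: 0.82
tool_pos: [0.3863, 0.4049, 0.2233]
orientation: [-180.0, 0.0, -35.0]
force: [1.0, 0.8, 0.1]
opening: 0.0876
gripper_force: 0.0
```

send_rows([
  [[3, 1.3, -0.4, 0, 0, 1], [6, 2.6, -0.8, 0, 0, 2], [9, 3.9, -1.2, 0, 0, 4], [12, 5.2, -1.6, 0, 0, 6], [15, 6.5, -2, 0, 0, 8], [18, 7.8, -2.4, 0, 0, 9], [20, 8.7, -2.8, 0, 0, 10], [21, 9, -2.8, 0, 0, 10]],
])

```text
clock: 1.48
tool_pos: [0.5074, 0.2105, 0.2518]
orientation: [-179.9, -0.0, -45.1]
force: [0.4, 0.1, -0.2]
opening: 0.0882
gripper_force: 0.0
```

```bash
python3 p.py 470,-380,210,-71.7 24
```

```text
t 1.5 now [507.4 210.5 251.8 -45.1] F [ 0.4  0.1 -0.2] open 0.088
[[0.22, 0.24, 0.02, 0.0, 0.0, 0.15], [0.84, 0.95, 0.09, 0.0, 0.0, 0.57], [1.83, 2.07, 0.19, 0.0, 0.0, 1.24], [3.14, 3.56, 0.34, 0.0, 0.0, 2.13], [4.75, 5.37, 0.51, 0.0, 0.0, 3.22], [6.61, 7.48, 0.71, 0.0, 0.0, 4.48], [8.68, 9.82, 0.93, 0.0, 0.0, 5.89], [10.93, 12.36, 1.17, 0.0, 0.0, 7.41]]
[[2.71, 2.36, 0.25, 0.0, 0.0, 1.62], [5.53, 4.82, 0.52, 0.0, 0.0, 3.3], [8.41, 7.34, 0.79, 0.0, 0.0, 5.02], [11.31, 9.87, 1.06, 0.0, 0.0, 6.75], [14.2, 12.39, 1.33, 0.0, 0.0, 8.47], [17.02, 14.85, 1.6, 0.0, 0.0, 10.15], [19.72, 17.21, 1.85, 0.0, 0.0, 11.76], [22.28, 19.44, 2.09, 0.0, 0.0, 13.29]]
[[2.77, 1.46, 0.22, 0.0, 0.0, 1.41], [5.25, 2.77, 0.42, 0.0, 0.0, 2.67], [7.39, 3.9, 0.59, 0.0, 0.0, 3.76], [9.15, 4.83, 0.73, 0.0, 0.0, 4.65], [10.47, 5.53, 0.84, 0.0, 0.0, 5.32], [11.3, 5.96, 0.9, 0.0, 0.0, 5.74], [11.59, 6.12, 0.93, 0.0, 0.0, 5.89], [11.59, 6.12, 0.93, 0.0, 0.0, 5.89]]
```

send_rows([
  [[1, 1.2, 0.2, 0, 0, 0], [3.5, 4, 0.5, 0, 0, 0], [6, 6.9, 0.9, 0, 0, 0], [8.5, 9.7, 1.2, 0, 0, 0], [11, 12.5, 1.5, 0, 0, 0], [13.5, 15.3, 1.8, 0, 0, 0], [16, 18.2, 2.1, 0, 0, 0], [18.5, 21, 2.4, 0, 0, 0]],
])

```text
clock: 2.15
tool_pos: [0.4878, -0.0676, 0.2266]
orientation: [-180.0, 0.0, -44.8]
force: [0.8, 0.6, -0.7]
opening: 0.0875
gripper_force: 0.0
```

send_rows([
  [[2.7, 3, 0.3, 0, 0, 4], [5.4, 6, 0.6, 0, 0, 8], [8.1, 9, 0.9, 0, 0, 12], [10.8, 12, 1.2, 0, 0, 16], [13.5, 15, 1.5, 0, 0, 20], [16.2, 18, 1.7, 0, 0, 23], [18.9, 21, 1.8, 0, 0, 26], [20.7, 23.3, 1.8, 0, 0, 26.6]],
])

```text
clock: 2.82
tool_pos: [0.4702, -0.3795, 0.2079]
orientation: [179.9, 0.0, -71.7]
force: [0.9, 0.6, -0.1]
opening: 0.0876
gripper_force: 0.0
```

send_rows([
  [[0, 0, 0, 0, 0, 0], [0, 0, 0, 0, 0, 0]],
])

```text
clock: 2.98
tool_pos: [0.4701, -0.3781, 0.2077]
orientation: [179.9, 0.1, -71.6]
force: [-0.1, -0.3, -0.1]
opening: 0.0877
gripper_force: 0.0
```

Run:
```python
from h import *
o=ctrl.get_obs(); print(o["tool_pos"],o["orientation"])
i,K,P=snap("wrist"); np.savez("wrist1",i=i,K=K,P=P); save("wrist1",i)
for n,p in(("cap",(.505,-.391,.098)),("rim",(.504,-.393,.032)),("lid",(.5086,-.4031,.012))): print(n,proj(K,P,p).round())
```

```text
[ 0.47011833 -0.3781307   0.20768323] [ 1.79924702e+02  8.22375769e-02 -7.16362013e+01]
cap [281. 193.]
rim [289. 178.]
lid [289. 163.]
```

View pics/wrist1.png

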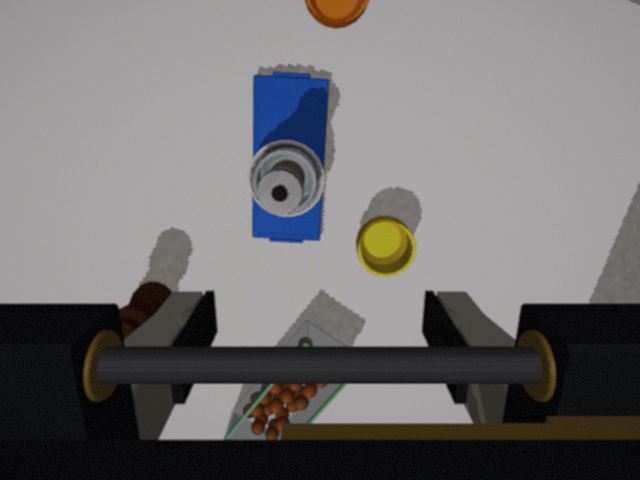

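The wrist view shows the cap button at (280,193), predicted (281,193), and the mould rim at (288,178), predicted (289,178). The two cameras agree to about 1 mm, so I'm going for the jar.

send_rows([
  [[0.8, -1, 0, 0, 0, 0], [1.6, -2, 1, 0, 0, 0], [2.4, -2.9, 3, 0, 0, 0], [2.4, -2.9, 6, 0, 0, 0], [2.4, -2.9, 9, 0, 0, 0], [2.4, -2.9, 12, 0, 0, 0], [2.4, -2.9, 14, 0, 0, 0], [2.4, -2.9, 15, 0, 0, 0]],
])

```text
clock: 3.7
tool_pos: [0.5051, -0.3882, 0.056]
orientation: [179.8, 0.2, -71.4]
force: [-0.5, 0.9, 0.4]
opening: 0.0879
gripper_force: 0.0
```

send_rows([
  [[0, 0, 0, 0, 0, 0], [0, 0, 0, 0, 0, 0], [0, 0, 0, 0, 0, 0], [0, 0, 0, 0, 0, 0], [0, 0, 0, 0, 0, 0], [0, 0, 0, 0, 0, 0], [0, 0, 0, 0, 0, 0], [0, 0, 0, 0, 0, 0]],
], fingers=0.3)

```text
clock: 4.37
tool_pos: [0.5066, -0.391, 0.0592]
orientation: [-180.0, -0.0, -71.5]
force: [0.9, -0.3, -0.6]
opening: 0.0399
gripper_force: 0.0
```

send_rows([
  [[0, 0, 0, 0, 0, 0], [0, 0, 0, 0, 0, 0], [0, 0, 0, 0, 0, 0], [0, 0, 0, 0, 0, 0], [0, 0, 0, 0, 0, 0], [0, 0, 0, 0, 0, 0]],
])

```text
clock: 4.87
tool_pos: [0.5064, -0.3908, 0.0588]
orientation: [180.0, 0.0, -71.5]
force: [-0.2, 0.5, 0.4]
opening: 0.0263
gripper_force: 0.0
```

Run:
```python
from h import *
i,K,P=snap("wrist"); s,_,_=snap("scene"); print(ctrl.get_obs()["opening"])
o=np.zeros((480,800,3),np.uint8); o[:,:480]=i[:,80:560]; o[:320,480:]=cv2.resize(s[260:420,130:290],(320,320),interpolation=cv2.INTER_CUBIC); save("w2",o)
```

```text
0.026201556697366436
```

View pics/w2.png

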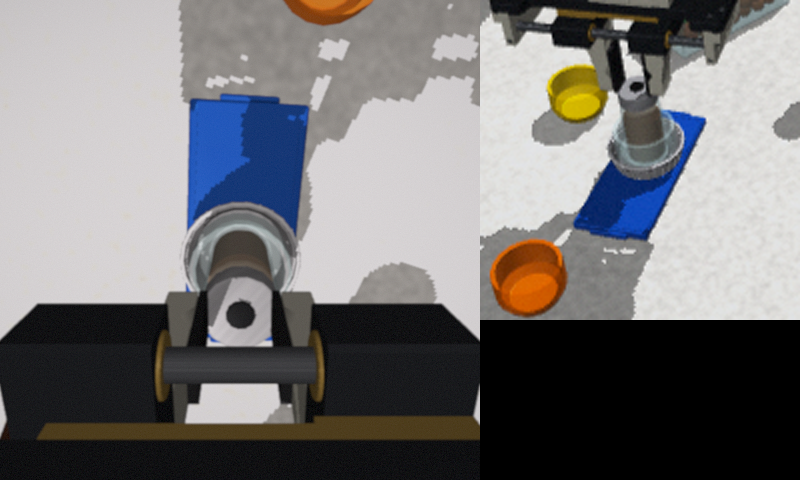

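The view shows the fingers shut beyond the cap, which is at (240,315) in the crop. The jar seems to sit toward the camera from the fingers, so I'll measure the offset.

Run:
```python
from h import *
i,K,P=snap("wrist"); o=ctrl.get_obs()
print(o["tool_pos"]); 
print("cap now",ray(K,P,(320,315),.098))
i,K,P=snap("top"); g=cv2.cvtColor(i,cv2.COLOR_RGB2GRAY)
d=np.load("wrist1.npz"); print("cap before",ray(d["K"],d["P"],(279.5,193),.098), "rim",ray(d["K"],d["P"],(288,178),.032))
T=np.eye(4); T[:3,:3]=R.from_euler("xyz",o["orientation"],degrees=True).as_matrix(); T[:3,3]=o["tool_pos"]
i,K,P=snap("wrist")
for z in(0,-.019,-.04): print(proj(K,P,(T@[0,0,z,1])[:3]),proj(K,P,(T@[0,.018,z,1])[:3]))
```

```text
[ 0.50651784 -0.39082681  0.05885041]
cap now [ 0.50659486 -0.39094456  0.098     ]
cap before [ 0.50619778 -0.39095531  0.098     ] rim [ 0.50486322 -0.39228806  0.032     ]
[319.98375604 279.22298789] [354.96335017 279.23387457]
[320.03375404 294.98641164] [358.27851839 294.99903014]
[320.1011233  316.22666587] [362.74554646 316.24181116]
```

send_rows([
  [[0, 0, 0, 0, 0, 0], [0, 0, 0, 0, 0, 0], [0, 0, 0, 0, 0, 0], [0, 0, 0, 0, 0, 0]],
], fingers=0.25)

```text
clock: 5.45
tool_pos: [0.5065, -0.3908, 0.0588]
orientation: [-180.0, 0.0, -71.5]
force: [0.2, 1.0, 0.2]
opening: 0.0218
gripper_force: 0.0
```

Run:
```python
from h import *
i,K,P=snap("wrist"); o=ctrl.get_obs(); print(o["opening"],o["gripper_force"],o["force"])
save("w3",cv2.resize(i[200:440,190:450],(780,720))[:600])
```

```text
0.022003251451300724 0.0 [ 1.01546529 -0.22543739  0.06557344]
```

View pics/w3.png

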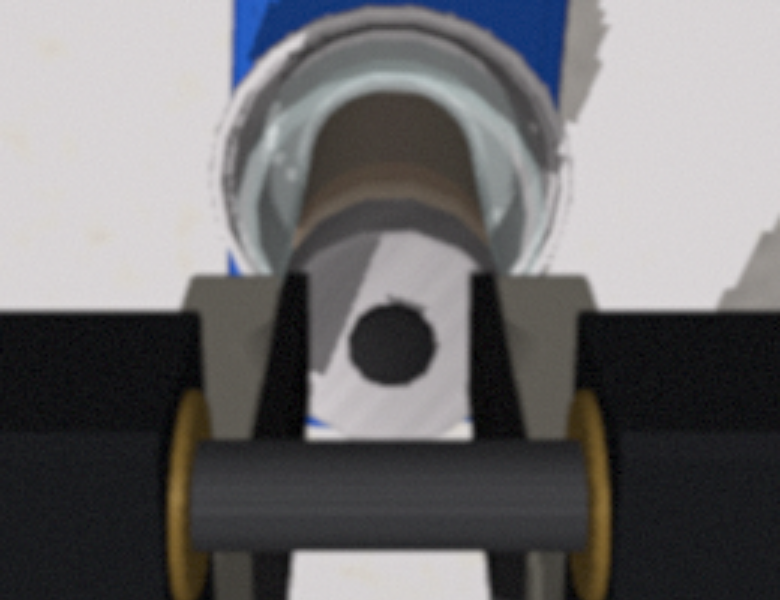

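The fingers hide the cap, so the tips are still above the jar. Comparing finger pixel spacing when open and nearly shut gives a tip depth of about 0.174 m. That puts the true tips about 37 mm behind the reported TCP, and the gripper's body is shifted by the same amount, so I'll work with that offset. Next I open and go lower.

send_rows([
  [[0, 0, 0, 0, 0, 0], [0, 0, 0, 0, 0, 0], [0, 0, 0, 0, 0, 0], [0, 0, 0, 0, 0, 0], [0, 0, 0, 0, 0, 0], [0, 0, 0, 0, 0, 0], [0, 0, 0, 0, 0, 0], [0, 0, 0, 0, 0, 0]],
], fingers=0.8)

```text
clock: 6.17
tool_pos: [0.5065, -0.3908, 0.0589]
orientation: [180.0, -0.0, -71.5]
force: [0.3, 0.8, -0.7]
opening: 0.0677
gripper_force: 0.0
```

send_rows([
  [[0, 0, 0.6, 0, 0, 0], [0, 0, 1.2, 0, 0, 0], [0, 0, 1.8, 0, 0, 0], [0, 0, 2.4, 0, 0, 0], [0, 0, 3, 0, 0, 0], [0, 0, 3.4, 0, 0, 0], [0, 0, 3.6, 0, 0, 0], [0, 0, 3.6, 0, 0, 0]],
])

```text
clock: 6.83
tool_pos: [0.5061, -0.3907, 0.0221]
orientation: [180.0, 0.0, -71.5]
force: [-0.4, -0.2, -0.2]
opening: 0.0704
gripper_force: 0.0
```

send_rows([
  [[0, 0, 0, 0, 0, 0], [0, 0, 0, 0, 0, 0], [0, 0, 0, 0, 0, 0], [0, 0, 0, 0, 0, 0], [0, 0, 0, 0, 0, 0], [0, 0, 0, 0, 0, 0], [0, 0, 0, 0, 0, 0], [0, 0, 0, 0, 0, 0]],
], fingers=0.3)

```text
clock: 7.5
tool_pos: [0.5064, -0.3909, 0.023]
orientation: [180.0, -0.0, -71.5]
force: [-0.3, -0.6, 1.8]
opening: 0.0351
gripper_force: 30.0
```

send_rows([
  [[0, 0, 0, 0, 0, 0], [0, 0, 0, 0, 0, 0], [0, 0, 0, 0, 0, 0], [0, 0, 0, 0, 0, 0]],
], fingers=0.2)

```text
clock: 7.83
tool_pos: [0.5065, -0.3909, 0.023]
orientation: [-180.0, -0.0, -71.5]
force: [-0.7, -0.0, 2.7]
opening: 0.0349
gripper_force: 30.0
```

The jar is gripped: the opening stopped at 35 mm with 30 N, which confirms the offset. I lift it, carry it just past the rack and look at the well.

send_rows([
  [[0, 0, -0.5, 0, 0, 0], [0, 0, -1.5, 0, 0, 0], [0, 0, -3, 0, 0, 0], [0, 0, -5, 0, 0, 0], [0, 0, -7.5, 0, 0, 0], [0, 0, -10, 0, 0, 0], [0, 0, -12, 0, 0, 0], [0, 0, -13, 0, 0, 0]],
])

```text
clock: 8.5
tool_pos: [0.5077, -0.3915, 0.1568]
orientation: [-179.8, -0.2, -71.5]
force: [0.2, -0.8, -1.2]
opening: 0.0349
gripper_force: 30.0
```

send_rows([
  [[-1, -0.8, 0, 0, 0, 0], [-3, -2.3, 0, 0, 0, 0], [-5.5, -4, 0, 0, 0, 0], [-8, -5.8, 0, 0, 0, 0], [-10.5, -7.6, 0, 0, 0, 0], [-13, -9.5, 0, 0, 0, 0], [-15.5, -11.3, 0, 0, 0, 0], [-18, -13.1, 0, 0, 0, 0]],
])

```text
clock: 9.17
tool_pos: [0.5731, -0.1763, 0.1517]
orientation: [179.9, 0.1, -71.5]
force: [0.5, -0.3, -0.9]
opening: 0.0349
gripper_force: 30.0
```

send_rows([
  [[-2.5, -1.8, 0, 0, 0, 0], [-5.5, -4, 0, 0, 0, 0], [-8.5, -6.2, 0, 0, 0, 0], [-11.5, -8.5, 0, 0, 0, 0], [-14.5, -10.7, 0, 0, 0, 0], [-17.5, -12.9, 0, 0, 0, 0], [-19.5, -14.4, 0, 0, 0, 0], [-20.5, -15, 0, 0, 0, 0]],
])

```text
clock: 9.83
tool_pos: [0.6508, 0.0673, 0.1511]
orientation: [179.9, 0.0, -71.4]
force: [-0.1, 0.0, -1.1]
opening: 0.0352
gripper_force: 30.0
```

send_rows([
  [[0, 0, 0, 0, 0, 0], [0, 0, 0, 0, 0, 0], [0, 0, 0, 0, 0, 0]],
])

```text
clock: 10.08
tool_pos: [0.65, 0.0628, 0.1522]
orientation: [179.9, 0.0, -71.5]
force: [0.7, -0.0, -1.1]
opening: 0.0351
gripper_force: 30.0
```

Run:
```python
from h import *
i,K,P=snap("wrist"); np.savez("w4",i=i,K=K,P=P); o=ctrl.get_obs(); print(o["tool_pos"],o["orientation"],o["opening"])
for p in((.671,-.0035,.06),(.6515,.055,.118),(.691,-.0625,.118)): print(proj(K,P,p).round())
t,_,_=snap("top"); s=np.zeros((480,800,3),np.uint8); s[:,:560]=i[:,40:600]; s[:240,560:]=cv2.resize(t[215:295,415:495],(240,240)); save("w4",s)
```

```text
[0.65014675 0.06245643 0.15252194] [ 1.79951760e+02  3.42790431e-03 -7.15516862e+01] 0.034929284278480646
[321. 131.]
[322. 244.]
[322.   7.]
```

View pics/w4.png

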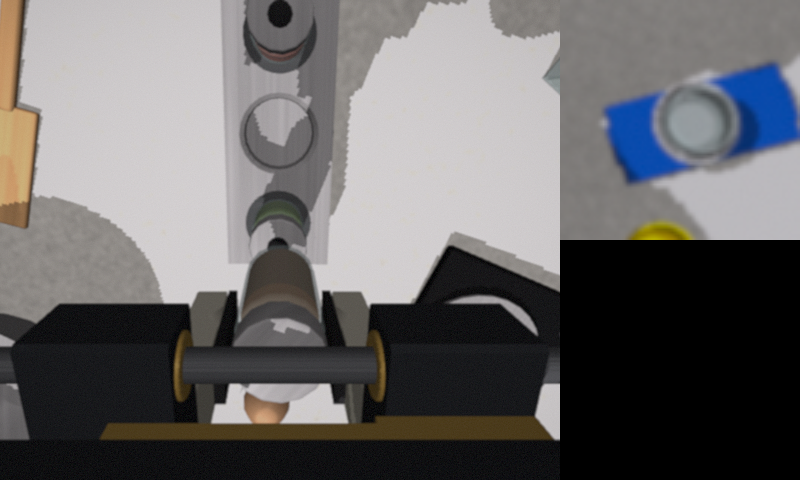

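The view shows the well at (319,131) in the full picture, predicted (321,131), with the jar upright in the grip and the ramekin left in the mould. Shift +6.9 cm along tool x, then lower.

send_rows([
  [[1, 0, 0, 0, 0, 0], [2.5, 0, 0, 0, 0, 0], [4, 0, 0, 0, 0, 0], [5.5, 0, 0, 0, 0, 0], [6.5, 0, 0, 0, 0, 0], [6.9, 0, 0, 0, 0, 0], [6.9, 0, 0, 0, 0, 0], [6.9, 0, 0, 0, 0, 0]],
])

```text
clock: 10.85
tool_pos: [0.6727, -0.0025, 0.1527]
orientation: [180.0, 0.0, -71.6]
force: [0.1, -0.5, -1.4]
opening: 0.0351
gripper_force: 30.0
```

send_rows([
  [[0, 0, 0.5, 0, 0, 0], [0, 0, 1.5, 0, 0, 0], [0, 0, 3, 0, 0, 0], [0, 0, 4.5, 0, 0, 0], [0, 0, 6, 0, 0, 0], [0, 0, 7, 0, 0, 0], [0, 0, 7.5, 0, 0, 0], [0, 0, 7.5, 0, 0, 0]],
])

```text
clock: 11.52
tool_pos: [0.6717, -0.0018, 0.0761]
orientation: [179.8, 0.0, -71.5]
force: [-0.5, -0.6, -1.5]
opening: 0.0351
gripper_force: 30.0
```

send_rows([
  [[0, 0, 0, 0, 0, 0], [0, 0, 0, 0, 0, 0], [0, 0, 0, 0, 0, 0], [0, 0, 0, 0, 0, 0]],
])

```text
clock: 11.85
tool_pos: [0.6732, -0.0019, 0.0788]
orientation: [-179.9, -0.0, -71.5]
force: [-0.0, -0.7, -2.1]
opening: 0.035
gripper_force: 30.0
```

send_rows([
  [[0.1, 0.1, 0, 0, 0, 0], [0.1, 0.1, 0.5, 0, 0, 0], [0.1, 0.1, 1, 0, 0, 0], [0.1, 0.1, 1.6, 0, 0, 0], [0.1, 0.1, 2.2, 0, 0, 0], [0.1, 0.1, 2.7, 0, 0, 0], [0.1, 0.1, 3, 0, 0, 0], [0.1, 0.1, 3, 0, 0, 0]],
])

```text
clock: 12.52
tool_pos: [0.6714, -0.0034, 0.0466]
orientation: [179.9, 0.0, -71.5]
force: [-0.3, 0.3, -1.1]
opening: 0.035
gripper_force: 30.0
```

send_rows([
  [[0, 0, 0.1, 0, 0, 0], [0, 0, 0.2, 0, 0, 0], [0, 0, 0.3, 0, 0, 0], [0, 0, 0.3, 0, 0, 0], [0, 0, 0.3, 0, 0, 0]],
])

```text
clock: 12.93
tool_pos: [0.6721, -0.0033, 0.045]
orientation: [-180.0, -0.0, -71.5]
force: [0.2, -0.6, -2.2]
opening: 0.0349
gripper_force: 30.0
```

send_rows([
  [[0, 0, 0.1, 0, 0, 0], [0, 0, 0.2, 0, 0, 0], [0, 0, 0.2, 0, 0, 0], [0, 0, 0.2, 0, 0, 0]],
])

```text
clock: 13.27
tool_pos: [0.6722, -0.0033, 0.0431]
orientation: [-180.0, -0.0, -71.5]
force: [-0.2, -0.7, 1.2]
opening: 0.0347
gripper_force: 30.0
```

Contact came at 0.043, as predicted. Release and rise.

send_rows([
  [[0, 0, 0, 0, 0, 0], [0, 0, 0, 0, 0, 0], [0, 0, 0, 0, 0, 0], [0, 0, 0, 0, 0, 0], [0, 0, 0, 0, 0, 0], [0, 0, 0, 0, 0, 0]],
], fingers=0.75)

```text
clock: 13.77
tool_pos: [0.6721, -0.0033, 0.0429]
orientation: [-180.0, -0.0, -71.5]
force: [0.2, -1.1, 0.7]
opening: 0.0649
gripper_force: 0.0
```

send_rows([
  [[0, 0, -0.5, 0, 0, 0], [0, 0, -1.5, 0, 0, 0], [0, 0, -3, 0, 0, 0], [0, 0, -5, 0, 0, 0], [0, 0, -7, 0, 0, 0], [0, 0, -9, 0, 0, 0], [0, 0, -11, 0, 0, 0], [0, 0, -12, 0, 0, 0]],
])

```text
clock: 14.43
tool_pos: [0.6735, -0.0033, 0.167]
orientation: [-179.7, -0.1, -71.5]
force: [0.8, 0.4, -0.2]
opening: 0.0657
gripper_force: 0.0
```

Run:
```python
from h import *
i,K,P=snap("wrist"); t,K,P=snap("top"); o=ctrl.get_obs(); print(o["tool_pos"],o["opening"])
g=cv2.cvtColor(t,cv2.COLOR_RGB2GRAY)
s=np.zeros((480,800,3),np.uint8); s[:,:480]=i[:,80:560]; s[:240,480:]=cv2.resize(t[215:295,400:507],(320,240)); s[240:,480:]=cv2.resize(t[150:230,250:357],(320,240)); save("w5",s)
```

```text
[ 0.67349812 -0.0030669   0.16598542] 0.0658588136742043
```

View pics/w5.png

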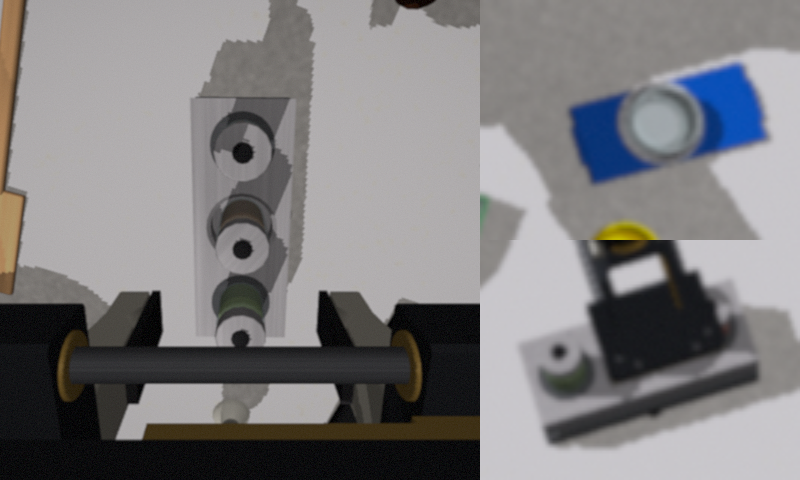

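The jar stands upright in the middle well, its button at (242,249) in line with its neighbours. The ramekin is still in the mould on the lid. Next is the ramekin.

send_rows([
  [[1, 1.2, 0, 0, 0, 0], [3.5, 4, 0, 0, 0, 0], [6, 7, 0, 0, 0, 0], [8.5, 9.9, 0, 0, 0, 0], [11, 12.8, 0, 0, 0, 0], [13.5, 15.7, 0, 0, 0, 0], [16, 18.6, 0, 0, 0, 0], [18.5, 21.5, 0, 0, 0, 0]],
], fingers=1)

```text
clock: 15.2
tool_pos: [0.5245, -0.2483, 0.1618]
orientation: [179.9, 0.1, -71.5]
force: [1.6, -0.8, 0.2]
opening: 0.0877
gripper_force: 0.0
```

send_rows([
  [[2.5, 2.8, 0.5, 0, 0, 0], [4.5, 5.1, 1.5, 0, 0, 0], [5.7, 6.5, 3, 0, 0, 0], [6, 6.8, 4.5, 0, 0, 0], [6, 6.8, 5, 0, 0, 0], [6, 6.8, 5, 0, 0, 0], [6, 6.8, 5, 0, 0, 0], [6, 6.8, 5, 0, 0, 0]],
])

```text
clock: 15.87
tool_pos: [0.4822, -0.325, 0.1135]
orientation: [-180.0, -0.0, -71.4]
force: [0.2, 0.0, -0.3]
opening: 0.0877
gripper_force: 0.0
```

Run:
```python
from h import *
i,K,P=snap("wrist"); np.savez("w6",i=i,K=K,P=P); o=ctrl.get_obs(); print(o["tool_pos"],o["orientation"])
c=proj(K,P,(.505,-.392,.04)); print(c.round(), proj(K,P,(.505,-.392,.05)).round(1),proj(K,P,(.505,-.392,.032)).round(1))
x,y=int(c[0])-100,max(0,int(c[1])-75); print(x,y); save("w6",cv2.resize(i[y:y+150,x:x+200],(800,600),interpolation=cv2.INTER_CUBIC))
```

```text
[ 0.48234452 -0.32502688  0.11367268] [-1.79949770e+02 -4.85496647e-02 -7.14297719e+01]
[320. 131.] [319.5 131.4] [319.5 130. ]
219 55
```

View pics/w6.png

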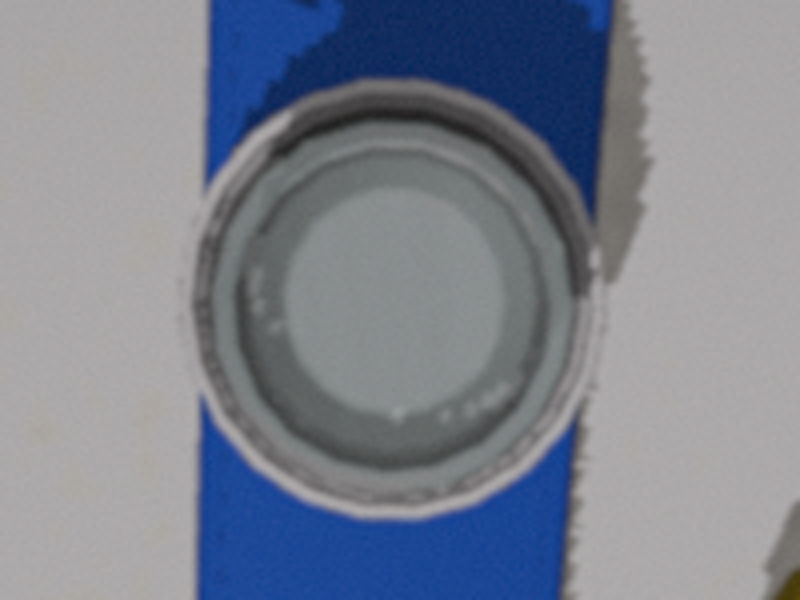

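Mould rim at (318,130), ramekin rim at (318,133). Both are within about 1 mm of the estimate, and the ramekin is at (505.5,-391).

send_rows([
  [[1.5, 0, 0, 0, 0, 0], [3.5, 0, 0, 0, 0, 0], [5.5, -0.1, 0, 0, 0, 0], [6.7, -0.1, 1, 0, 0, 0], [7, -0.1, 3, 0, 0, 0], [7, -0.1, 5, 0, 0, 0], [7, -0.1, 7, 0, 0, 0], [7, -0.1, 8, 0, 0, 0]],
])

```text
clock: 16.58
tool_pos: [0.5034, -0.3903, 0.03]
orientation: [179.9, 0.1, -71.5]
force: [-1.5, -0.5, -1.1]
opening: 0.0873
gripper_force: 0.0
```

send_rows([
  [[0, 0, 1, 0, 0, 0], [0, 0, 2, 0, 0, 0], [0, 0, 2.8, 0, 0, 0], [0, 0, 3.2, 0, 0, 0], [0, 0, 3.2, 0, 0, 0], [0, 0, 3.2, 0, 0, 0], [0, 0, 3.2, 0, 0, 0], [0, 0, 3.2, 0, 0, 0]],
])

```text
clock: 17.25
tool_pos: [0.5051, -0.3917, 0.0016]
orientation: [-179.9, -0.1, -71.5]
force: [0.7, -0.2, -0.1]
opening: 0.0877
gripper_force: 0.0
```

```bash
python3 p.py
python3 - <<'E'
from h import *
i,K,P=snap("wrist"); np.savez("w7",i=i,K=K,P=P)
E
```

```text
t 17.2 now [ 505.1 -391.7    1.6  -71.5] F [ 0.7 -0.2 -0.1] open 0.088
```

Reported z is 0.0016, so the tips should be at about 0.038, above the mould's rim. The closing width (56 or 70) will tell which one I hold.

send_rows([
  [[0, 0, 0, 0, 0, 0], [0, 0, 0, 0, 0, 0], [0, 0, 0, 0, 0, 0], [0, 0, 0, 0, 0, 0], [0, 0, 0, 0, 0, 0], [0, 0, 0, 0, 0, 0], [0, 0, 0, 0, 0, 0], [0, 0, 0, 0, 0, 0]],
], fingers=0.55)

```text
clock: 17.97
tool_pos: [0.5047, -0.3915, 0.0009]
orientation: [-180.0, -0.0, -71.5]
force: [1.1, -0.2, 0.1]
opening: 0.0547
gripper_force: 30.0
```

send_rows([
  [[0, 0, -0.1, 0, 0, 0], [0, 0, -0.3, 0, 0, 0], [0, 0, -0.6, 0, 0, 0], [0, 0, -1, 0, 0, 0], [0, 0, -1.5, 0, 0, 0], [0, 0, -2, 0, 0, 0], [0, 0, -2.5, 0, 0, 0], [0, 0, -3, 0, 0, 0]],
])

```text
clock: 18.63
tool_pos: [0.5047, -0.3915, 0.0317]
orientation: [-180.0, -0.0, -71.5]
force: [0.3, 0.2, -1.7]
opening: 0.0553
gripper_force: 30.0
```

send_rows([
  [[0, 0, -1, 0, 0, 0], [0, 0, -2.5, 0, 0, 0], [0, 0, -4, 0, 0, 0], [0, 0, -6, 0, 0, 0], [0, 0, -8, 0, 0, 0], [0, 0, -9.5, 0, 0, 0], [0, 0, -10, 0, 0, 0], [0, 0, -10, 0, 0, 0]],
])

```text
clock: 19.3
tool_pos: [0.5055, -0.3919, 0.133]
orientation: [-179.9, -0.1, -71.5]
force: [0.3, 0.2, -1.8]
opening: 0.0551
gripper_force: 30.0
```

send_rows([
  [[-1, -0.2, 0, 0, 0, 0], [-3, -0.6, 0, 0, 0, 0], [-5.5, -1.1, 0, 0, 0, 0], [-8.5, -1.7, 0, 0, 0, 0], [-11.5, -2.3, 0, 0, 0, 0], [-14.5, -2.9, 0, 0, 0, 0], [-17.5, -3.5, 0, 0, 0, 0], [-20.5, -4.1, 0, 0, 0, 0]],
])

```text
clock: 19.97
tool_pos: [0.4768, -0.1823, 0.1295]
orientation: [179.9, 0.1, -71.5]
force: [1.9, 0.2, -0.8]
opening: 0.0554
gripper_force: 30.0
```

send_rows([
  [[-3, -0.6, 0, 0, 0, 0], [-6, -1.2, 0, 0, 0, 0], [-9, -1.8, 0, 0, 0, 0], [-12, -2.4, 0, 0, 0, 0], [-15, -3, 0, 0, 0, 0], [-18, -3.6, 0, 0, 0, 0], [-21, -4.2, 0, 0, 0, 0], [-24, -4.8, 0, 0, 0, 0]],
])

```text
clock: 20.63
tool_pos: [0.4461, 0.06, 0.1298]
orientation: [179.9, -0.0, -71.5]
force: [1.1, -0.1, -1.2]
opening: 0.0549
gripper_force: 30.0
```

send_rows([
  [[-3, -0.4, 0, 0, 0, 0], [-6, -0.8, 0, 0, 0, 0], [-9, -1.2, 0, 0, 0, 0], [-11.5, -1.6, 0, 0, 0, 0], [-13.5, -1.9, 0, 0, 0, 0], [-14.5, -1.9, 0, 0, 0, 0], [-14.5, -1.9, 0, 0, 0, 0], [-14.5, -1.9, 0, 0, 0, 0]],
])

```text
clock: 21.3
tool_pos: [0.4189, 0.2019, 0.13]
orientation: [179.9, -0.0, -71.4]
force: [-0.2, -0.4, -1.0]
opening: 0.0552
gripper_force: 30.0
```

Run:
```python
from h import *
i,K,P=snap("wrist"); np.savez("w8",i=i,K=K,P=P); o=ctrl.get_obs(); print(o["tool_pos"],o["orientation"],o["opening"])
print(proj(K,P,(.445,.127,.026)).round(1)); save("w8",i)
```

```text
[0.4191003  0.20152438 0.13018245] [ 1.79918709e+02 -3.47332559e-02 -7.14850390e+01] 0.05501248935410025
[318.3 115.9]
```

View pics/w8.png

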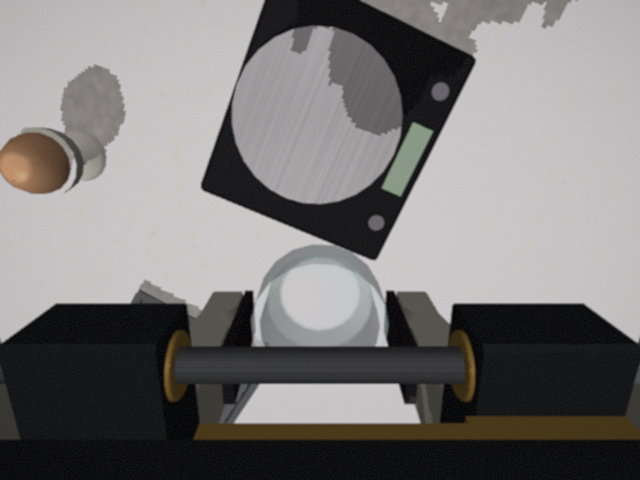

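The plate is centred at (317,114.5), predicted (318,116), about 1 mm off. The ramekin is held upright. Move over and lower.

send_rows([
  [[1, 0, 0, 0, 0, 0], [3, 0, 0, 0, 0, 0], [5, -0.1, 0, 0, 0, 0], [7, -0.1, 0.5, 0, 0, 0], [7.9, -0.1, 2, 0, 0, 0], [7.9, -0.1, 4, 0, 0, 0], [7.9, -0.1, 6, 0, 0, 0], [7.9, -0.1, 8, 0, 0, 0]],
])

```text
clock: 22.02
tool_pos: [0.4459, 0.1258, 0.0503]
orientation: [-180.0, 0.0, -71.6]
force: [0.2, 0.1, -1.1]
opening: 0.0552
gripper_force: 30.0
```

send_rows([
  [[0, 0, 1, 0, 0, 0], [0, 0, 2, 0, 0, 0], [0, 0, 2.7, 0, 0, 0], [0, 0, 3, 0, 0, 0], [0, 0, 3.2, 0, 0, 0], [0, 0, 3.2, 0, 0, 0], [0, 0, 3.2, 0, 0, 0], [0, 0, 3.2, 0, 0, 0]],
])

```text
clock: 22.68
tool_pos: [0.4462, 0.1279, 0.0194]
orientation: [-179.9, 0.0, -71.5]
force: [-0.0, -0.5, -1.2]
opening: 0.0552
gripper_force: 30.0
```

send_rows([
  [[0, 0, 0.1, 0, 0, 0], [0, 0, 0.2, 0, 0, 0], [0, 0, 0.2, 0, 0, 0], [0, 0, 0.2, 0, 0, 0]],
])

```text
clock: 23.02
tool_pos: [0.4458, 0.1278, 0.0169]
orientation: [-180.0, 0.0, -71.5]
force: [-0.2, 0.8, -1.7]
opening: 0.0548
gripper_force: 30.0
```

send_rows([
  [[0, 0, 0.1, 0, 0, 0], [0, 0, 0.2, 0, 0, 0], [0, 0, 0.3, 0, 0, 0], [0, 0, 0.3, 0, 0, 0], [0, 0, 0.3, 0, 0, 0]],
])

```text
clock: 23.43
tool_pos: [0.4457, 0.1276, 0.0137]
orientation: [180.0, -0.0, -71.5]
force: [0.3, -0.3, -1.0]
opening: 0.0552
gripper_force: 30.0
```

send_rows([
  [[0, 0, 0.1, 0, 0, 0], [0, 0, 0.1, 0, 0, 0], [0, 0, 0.1, 0, 0, 0]],
])

```text
clock: 23.68
tool_pos: [0.4458, 0.1277, 0.0128]
orientation: [-180.0, 0.0, -71.5]
force: [0.2, 0.4, -1.1]
opening: 0.0551
gripper_force: 30.0
```

send_rows([
  [[0, 0, 0.1, 0, 0, 0], [0, 0, 0.1, 0, 0, 0], [0, 0, 0.1, 0, 0, 0], [0, 0, 0.1, 0, 0, 0]],
])

```text
clock: 24.02
tool_pos: [0.4459, 0.1278, 0.0127]
orientation: [-180.0, -0.0, -71.5]
force: [-4.6, -1.5, 11.9]
opening: 0.0551
gripper_force: 30.0
```

Contact. Release.

send_rows([
  [[0, 0, 0, 0, 0, 0], [0, 0, 0, 0, 0, 0], [0, 0, 0, 0, 0, 0], [0, 0, 0, 0, 0, 0], [0, 0, 0, 0, 0, 0]],
], fingers=1)

```text
clock: 24.43
tool_pos: [0.4458, 0.1277, 0.0117]
orientation: [180.0, -0.0, -71.5]
force: [0.4, 0.1, -0.2]
opening: 0.0826
gripper_force: 0.0
```

send_rows([
  [[0, 0, -0.5, 0, 0, 0], [0, 0, -1.5, 0, 0, 0], [0, 0, -3, 0, 0, 0], [0, 0, -5, 0, 0, 0], [0, 0, -8, 0, 0, 0], [0, 0, -11, 0, 0, 0], [0, 0, -13, 0, 0, 0], [0, 0, -13, 0, 0, 0]],
])

```text
clock: 25.1
tool_pos: [0.4483, 0.1291, 0.1467]
orientation: [-179.6, 0.1, -71.5]
force: [0.7, 0.5, -0.4]
opening: 0.0878
gripper_force: 0.0
```

Run:
```python
from h import *
i,K,P=snap("wrist"); s,_,_=snap("scene"); o=ctrl.get_obs(); print(o["tool_pos"],o["orientation"])
w=np.zeros((480,800,3),np.uint8); w[:,:480]=i[:,80:560]; w[:240,480:]=cv2.resize(s[170:240,265:358],(320,240)); w[240:,480:]=cv2.resize(s[190:290,330:463],(320,240)); save("w9",w)
```

```text
[0.44612656 0.12805521 0.14281672] [-1.79878627e+02  5.73725194e-02 -7.15068635e+01]
```

View pics/w9.png

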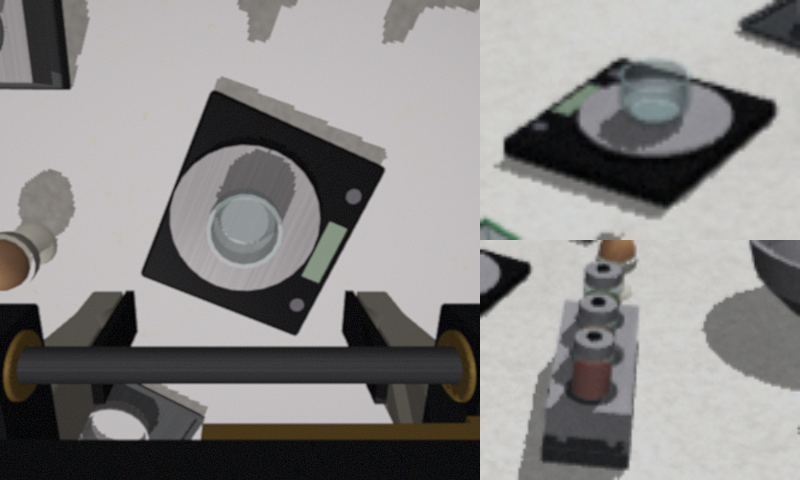

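The ramekin stands upright in the middle of the plate and the jar is level with its neighbours in the rack. Now the mould: go over it while turning to yaw -102.7.

send_rows([
  [[1, 0.2, 0, 0, 0, 0], [4, 0.6, 0, 0, 0, 0], [7.5, 1.1, 0, 0, 0, 0], [11, 1.7, 0, 0, 0, 0], [14.5, 2.3, 0, 0, 0, 0], [18, 2.9, 0, 0, 0, 0], [21.5, 3.4, 0, 0, 0, 0], [25, 4, 0, 0, 0, 0]],
])

```text
clock: 25.87
tool_pos: [0.4862, -0.1243, 0.1407]
orientation: [179.9, 0.0, -71.5]
force: [0.9, 0.6, -0.9]
opening: 0.0878
gripper_force: 0.0
```

send_rows([
  [[3.5, 0.5, 0, 0, 0, 5], [7, 1.1, 0.5, 0, 0, 10], [10.5, 1.7, 1, 0, 0, 15], [14, 2.2, 1.5, 0, 0, 20], [17, 2.7, 2, 0, 0, 25], [19.2, 3.1, 2.5, 0, 0, 29], [20.2, 3.2, 2.9, 0, 0, 31.2], [20.2, 3.2, 2.9, 0, 0, 31.2]],
])

```text
clock: 26.53
tool_pos: [0.5192, -0.3256, 0.1099]
orientation: [179.7, 0.0, -103.0]
force: [1.1, -0.3, -0.4]
opening: 0.0877
gripper_force: 0.0
```

send_rows([
  [[0, 0, 0, 0, 0, 0], [0, 0, 0, 0, 0, 0], [0, 0, 0, 0, 0, 0]],
])

```text
clock: 26.78
tool_pos: [0.5209, -0.3228, 0.1131]
orientation: [-180.0, 0.0, -102.6]
force: [-0.2, -0.1, -0.6]
opening: 0.0875
gripper_force: 0.0
```

```bash
cat > mo.py <<'E'
from h import *
i,K,P=snap("wrist"); np.savez("w10",i=i,K=K,P=P); o=ctrl.get_obs(); print(o["tool_pos"],o["orientation"])
print("pred rim",proj(K,P,(.5057,-.3918,.032)).round(1))
hsv=cv2.cvtColor(i,cv2.COLOR_RGB2HSV); b=cv2.inRange(hsv,(105,120,30),(130,255,255)); b[300:]=0
g=cv2.medianBlur(cv2.cvtColor(i,cv2.COLOR_RGB2GRAY),3)[:290]
r=412.7*.035/np.linalg.norm(P[:3,3]-[.505,-.392,.032]); print("r expected",r)
c=cv2.HoughCircles(g,cv2.HOUGH_GRADIENT,1.2,20,param1=90,param2=25,minRadius=int(r*.9),maxRadius=int(r*1.12)); print(c)
if c is not None:
    for q in c[0][:3]: print(q,ray(K,P,q[:2],.032)*1000)
w=np.array([ray(K,P,p[0],.012)[:2] for p in cv2.findNonZero(b)])*1000; print("lid vis",cv2.minAreaRect(w.astype(np.float32)))
save("w10",i[:300])
E
python3 mo.py
```

```text
[ 0.52109773 -0.32280608  0.11331314] [-1.79969632e+02  3.26895895e-03 -1.02582128e+02]
pred rim [321.  129.3]
r expected 51.9704662472562
[[[319.80002 129.       46.72   ]
  [490.2     139.8      47.92   ]]]
[319.80002 129.       46.72   ] [ 506.40752464 -392.18103379   32.        ]
[490.2  139.8   47.92] [ 398.9339593  -361.20243279   32.        ]
lid vis ((509.40789794921875, -402.74530029296875), (66.42417907714844, 156.5088653564453), 15.257406234741211)
```

send_rows([
  [[1.5, 0, 0, 0, 0, 0], [3.5, 0, 0, 0, 0, 0], [5.5, 0, 0, 0, 0, 0], [6.7, 0, 1, 0, 0, 0], [7.1, 0, 3, 0, 0, 0], [7.1, 0, 5, 0, 0, 0], [7.1, 0, 7, 0, 0, 0], [7.1, 0, 9, 0, 0, 0]],
])

```text
clock: 27.5
tool_pos: [0.5052, -0.3924, 0.0217]
orientation: [-180.0, 0.0, -102.7]
force: [-0.4, 0.1, -1.2]
opening: 0.0877
gripper_force: 0.0
```

send_rows([
  [[0, 0, 1, 0, 0, 0], [0, 0, 2, 0, 0, 0], [0, 0, 3, 0, 0, 0], [0, 0, 3.6, 0, 0, 0], [0, 0, 3.9, 0, 0, 0], [0, 0, 3.9, 0, 0, 0], [0, 0, 3.9, 0, 0, 0], [0, 0, 3.9, 0, 0, 0]],
])

```text
clock: 28.17
tool_pos: [0.5059, -0.3933, -0.0154]
orientation: [-179.9, -0.0, -102.7]
force: [0.4, 0.3, -0.4]
opening: 0.0876
gripper_force: 0.0
```

send_rows([
  [[0, 0, 0, 0, 0, 0], [0, 0, 0, 0, 0, 0], [0, 0, 0, 0, 0, 0], [0, 0, 0, 0, 0, 0], [0, 0, 0, 0, 0, 0], [0, 0, 0, 0, 0, 0]],
], fingers=0.7)

```text
clock: 28.67
tool_pos: [0.5055, -0.3932, -0.0158]
orientation: [-180.0, -0.0, -102.7]
force: [-1.0, -0.5, 2.7]
opening: 0.067
gripper_force: 35.4
```

send_rows([
  [[0, 0, 0, 0, 0, 0], [0, 0, 0, 0, 0, 0], [0, 0, -0.2, 0, 0, 0], [0, 0, -0.5, 0, 0, 0], [0, 0, -1, 0, 0, 0], [0, 0, -1.5, 0, 0, 0], [0, 0, -2, 0, 0, 0], [0, 0, -2, 0, 0, 0]],
], fingers=0.65)

```text
clock: 29.33
tool_pos: [0.5062, -0.3934, 0.0053]
orientation: [-179.9, -0.0, -102.7]
force: [0.2, 0.1, -0.5]
opening: 0.067
gripper_force: 35.6
```

```bash
python3 p.py
python3 - <<'E'
from h import *
i,K,P=snap("wrist"); s,_,_=snap("scene")
w=np.zeros((480,800,3),np.uint8); w[:,:480]=i[:,80:560]; w[:320,480:]=cv2.resize(s[270:400,150:280],(320,320)); save("w11",w)
E
```

```text
t 29.3 now [ 506.2 -393.4    5.3 -102.7] F [ 0.2  0.1 -0.5] open 0.067
```

View pics/w11.png

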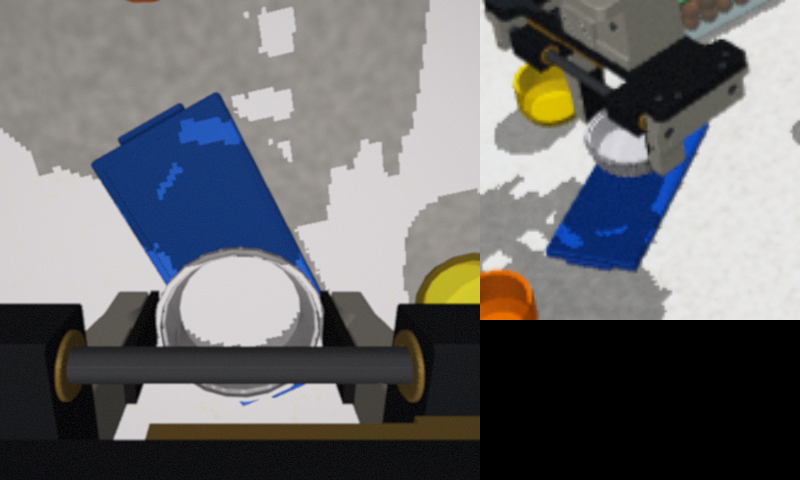

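The mould is held level with its rim between the pads and the lid is left behind. I cross-check the tray with the scene camera.

Run:
```python
from h import *
d=np.load("scene0.npz"); i,K,P=d["i"],d["K"],d["P"]; v=cv2.cvtColor(i,cv2.COLOR_RGB2HSV)[:,:,2]
m=np.zeros(v.shape,np.uint8); m[152:192,335:415]=(v[152:192,335:415]<110)*255
c=max(cv2.findContours(m,0,1)[0],key=cv2.contourArea)
w=np.array([ray(K,P,p[0],.008)[:2] for p in c])*1000; print(cv2.minAreaRect(w.astype(np.float32)))
d=np.load("top0.npz"); i,K,P=d["i"],d["K"],d["P"]; v=cv2.cvtColor(i,cv2.COLOR_RGB2HSV)[:,:,2]
m=np.zeros(v.shape,np.uint8); m[215:300,85:190]=(v[215:300,85:190]<70)*255
c=max(cv2.findContours(m,0,1)[0],key=cv2.contourArea)
w=np.array([ray(K,P,p[0],.008)[:2] for p in c])*1000; print(cv2.minAreaRect(w.astype(np.float32)))
```

```text
((513.2451171875, 413.40863037109375), (216.3148956298828, 153.6538543701172), 77.47246551513672)
((503.3870849609375, 418.652587890625), (199.38702392578125, 126.64100646972656), 77.19253540039062)
```

send_rows([
  [[0, 0, -1, 0, 0, 0], [0, 0, -2.5, 0, 0, 0], [0, 0, -4.5, 0, 0, 0], [0, 0, -6.5, 0, 0, 0], [0, 0, -8.5, 0, 0, 0], [0, 0, -10.5, 0, 0, 0], [0, 0, -12, 0, 0, 0], [0, 0, -12, 0, 0, 0]],
])

```text
clock: 30.1
tool_pos: [0.5071, -0.3942, 0.1284]
orientation: [-179.7, -0.1, -102.7]
force: [0.2, -0.6, -0.5]
opening: 0.0667
gripper_force: 35.6
```

send_rows([
  [[-0.5, 0.1, 0, 0, 0, 0], [-2, 0.4, 0, 0, 0, 0], [-4.5, 1, 0, 0, 0, 0], [-7.5, 1.6, 0, 0, 0, 0], [-10.5, 2.3, 0, 0, 0, 0], [-13.7, 3, 0, 0, 0, 0], [-16.9, 3.6, 0, 0, 0, 0], [-20, 4.3, 0, 0, 0, 0]],
])

```text
clock: 30.77
tool_pos: [0.506, -0.1861, 0.1228]
orientation: [179.9, -0.0, -102.7]
force: [1.2, 1.0, -0.9]
opening: 0.0668
gripper_force: 35.6
```

send_rows([
  [[-3.1, 0.7, 0, 0, 0, 0], [-6.2, 1.4, 0, 0, 0, 0], [-9.3, 2, 0, 0, 0, 0], [-12.5, 2.7, 0, 0, 0, 0], [-15.6, 3.4, 0, 0, 0, 0], [-18.7, 4, 0, 0, 0, 0], [-21.8, 4.7, 0, 0, 0, 0], [-25, 5.4, 0, 0, 0, 0]],
])

```text
clock: 31.43
tool_pos: [0.5079, 0.069, 0.123]
orientation: [179.9, -0.0, -102.7]
force: [-0.3, 0.8, -1.0]
opening: 0.0671
gripper_force: 35.6
```

send_rows([
  [[-3.1, 0.7, 0, 0, 0, 0], [-6.2, 1.4, 0, 0, 0, 0], [-9.3, 2, 0, 0, 0, 0], [-12.5, 2.7, 0, 0, 0, 0], [-15.6, 3.4, 0, 0, 0, 0], [-18.7, 4, 0, 0, 0, 0], [-21.8, 4.7, 0, 0, 0, 0], [-25, 5.4, 0, 0, 0, 0]],
])

```text
clock: 32.1
tool_pos: [0.5101, 0.3243, 0.1228]
orientation: [179.9, -0.1, -102.7]
force: [1.0, -0.7, -0.1]
opening: 0.0668
gripper_force: 35.6
```

send_rows([
  [[-3, 0.7, 0, 0, 0, 0], [-6, 1.3, 0, 0, 0, 0], [-9, 2, 0, 0, 0, 0], [-11.5, 2.5, 0, 0, 0, 0], [-13, 2.9, 0, 0, 0, 0], [-13.5, 3, 0, 0, 0, 0], [-13.5, 3, 0, 0, 0, 0], [-13.5, 3, 0, 0, 0, 0]],
])

```text
clock: 32.77
tool_pos: [0.5115, 0.4605, 0.1231]
orientation: [180.0, -0.1, -102.7]
force: [0.5, -1.1, -0.1]
opening: 0.067
gripper_force: 35.6
```

```bash
python3 p.py 513,460.8,5,-102.7 16
```

```text
t 32.8 now [ 511.5  460.5  123.1 -102.7] F [ 0.5 -1.1 -0.1] open 0.067
[[-0.0, -0.0, 0.15, 0.0, 0.0, 0.0], [-0.0, -0.01, 0.57, 0.0, 0.0, 0.0], [-0.01, -0.01, 1.23, 0.0, 0.0, 0.0], [-0.01, -0.02, 2.07, 0.0, 0.0, 0.0], [-0.02, -0.04, 3.06, 0.0, 0.0, 0.0], [-0.02, -0.05, 4.16, 0.0, 0.0, 0.0], [-0.03, -0.06, 5.32, 0.0, 0.0, 0.0], [-0.03, -0.08, 6.5, 0.0, 0.0, 0.01]]
[[-0.01, -0.01, 1.16, 0.0, 0.0, 0.0], [-0.01, -0.03, 2.25, 0.0, 0.0, 0.0], [-0.02, -0.04, 3.24, 0.0, 0.0, 0.0], [-0.02, -0.05, 4.09, 0.0, 0.0, 0.0], [-0.02, -0.06, 4.74, 0.0, 0.0, 0.0], [-0.03, -0.06, 5.17, 0.0, 0.0, 0.0], [-0.03, -0.06, 5.32, 0.0, 0.0, 0.0], [-0.03, -0.06, 5.32, 0.0, 0.0, 0.0]]
```

send_rows([
  [[0, -0.1, 0.5, 0, 0, 0], [0, -0.1, 1.5, 0, 0, 0], [0, -0.1, 3, 0, 0, 0], [0, -0.1, 5, 0, 0, 0], [0, -0.1, 7, 0, 0, 0], [0, -0.1, 9, 0, 0, 0], [0, -0.1, 10.5, 0, 0, 0], [0, -0.1, 11.5, 0, 0, 0]],
])

```text
clock: 33.43
tool_pos: [0.5127, 0.4589, 0.0062]
orientation: [179.9, -0.2, -102.8]
force: [0.3, 0.3, -0.8]
opening: 0.0669
gripper_force: 35.6
```

send_rows([
  [[0, 0, 0.5, 0, 0, 0], [0, 0, 1, 0, 0, 0], [0, 0, 1.5, 0, 0, 0], [0, 0, 2, 0, 0, 0], [0, 0, 2.5, 0, 0, 0], [0, 0, 2.8, 0, 0, 0], [0, 0, 2.8, 0, 0, 0], [0, 0, 2.8, 0, 0, 0]],
])

```text
clock: 34.1
tool_pos: [0.5133, 0.4612, -0.0191]
orientation: [-180.0, -0.0, -102.7]
force: [1.0, 0.4, -1.0]
opening: 0.0665
gripper_force: 35.6
```

send_rows([
  [[0, 0, 0.1, 0, 0, 0], [0, 0, 0.2, 0, 0, 0], [0, 0, 0.3, 0, 0, 0], [0, 0, 0.3, 0, 0, 0], [0, 0, 0.3, 0, 0, 0]],
])

```text
clock: 34.52
tool_pos: [0.5133, 0.4611, -0.0221]
orientation: [-180.0, -0.0, -102.7]
force: [0.9, -0.2, 0.1]
opening: 0.0671
gripper_force: 35.6
```

send_rows([
  [[0, 0, 0.1, 0, 0, 0], [0, 0, 0.1, 0, 0, 0], [0, 0, 0.2, 0, 0, 0], [0, 0, 0.2, 0, 0, 0], [0, 0, 0.2, 0, 0, 0]],
])

```text
clock: 34.93
tool_pos: [0.5133, 0.461, -0.0243]
orientation: [180.0, -0.0, -102.7]
force: [-0.2, 0.6, 0.5]
opening: 0.0672
gripper_force: 35.6
```

send_rows([
  [[0, 0, 0.1, 0, 0, 0], [0, 0, 0.1, 0, 0, 0], [0, 0, 0.1, 0, 0, 0]],
])

```text
clock: 35.18
tool_pos: [0.5135, 0.4612, -0.0247]
orientation: [-180.0, 0.0, -102.7]
force: [-0.4, -0.7, 3.0]
opening: 0.0668
gripper_force: 35.6
```

Contact at -0.0247, as predicted. Partly open, then rise and measure.

send_rows([
  [[0, 0, 0, 0, 0, 0], [0, 0, 0, 0, 0, 0], [0, 0, 0, 0, 0, 0], [0, 0, 0, 0, 0, 0], [0, 0, 0, 0, 0, 0]],
], fingers=0.92)

```text
clock: 35.6
tool_pos: [0.5133, 0.461, -0.0253]
orientation: [180.0, -0.0, -102.7]
force: [0.2, -0.5, -0.1]
opening: 0.0804
gripper_force: 0.0
```

send_rows([
  [[0, 0, -0.5, 0, 0, 0], [0, 0, -1.5, 0, 0, 0], [0, 0, -3, 0, 0, 0], [0, 0, -6, 0, 0, 0], [0, 0, -9, 0, 0, 0], [0, 0, -12, 0, 0, 0], [0, 0, -15, 0, 0, 0], [0, 0, -17, 0, 0, 0]],
])

```text
clock: 36.27
tool_pos: [0.5142, 0.4619, 0.1498]
orientation: [-179.9, 0.2, -102.7]
force: [0.6, 0.5, -0.0]
opening: 0.0805
gripper_force: 0.0
```

send_rows([
  [[3, 0, 0, 0, 0, 0], [6.5, 0, 0, 0, 0, 0], [10, 0, 0, 0, 0, 0], [13.5, 0, 0, 0, 0, 0], [17, 0, 0, 0, 0, 0], [20, 0, 0, 0, 0, 0], [23, 0, 0, 0, 0, 0], [25, 0, 0, 0, 0, 0]],
], fingers=1)

```text
clock: 36.93
tool_pos: [0.4575, 0.2149, 0.1461]
orientation: [-180.0, 0.1, -102.7]
force: [0.7, -0.1, 0.2]
opening: 0.0876
gripper_force: 0.0
```

Run:
```python
from h import *
o=ctrl.get_obs(); print(o["clock"],o["tool_pos"],o["orientation"])
i,K,P=snap("top"); np.savez("top2",i=i,K=K,P=P); g=cv2.cvtColor(i,cv2.COLOR_RGB2GRAY)
for q in((.5133,.462,.023),(.495,.370,.023)): print(proj(K,P,q).round(1))
a=cv2.resize(i[215:305,80:200],(800,600),interpolation=cv2.INTER_CUBIC); save("t2",a)
c=cv2.HoughCircles(cv2.resize(g[215:305,80:200],None,fx=4,fy=4,interpolation=cv2.INTER_CUBIC),cv2.HOUGH_GRADIENT,1.2,80,param1=90,param2=22,minRadius=44,maxRadius=66)
for q in c[0][:4]: u=(80+q[0]/4,215+q[1]/4); print(u,q[2]/4,ray(K,P,u,.023)*1000)
```

```text
36.9333 [0.45750143 0.21493914 0.14610095] [-1.79968193e+02  6.26326308e-02 -1.02732597e+02]
[117.8 251.8]
[153.6 259.1]Traceback (most recent call last):
  File "<stdin>", line 7, in <module>
TypeError: 'NoneType' object is not subscriptable
```

View pics/t2.png

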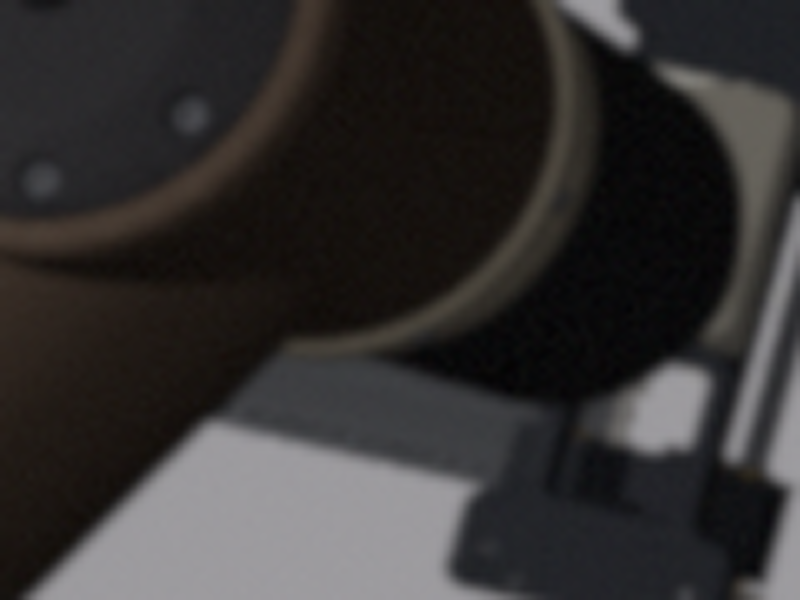

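That picture is blocked by the arm: the elbow hides the tray. My 14 pictures are used up, so the rest goes by numbers. I go to the lid, turn to yaw -74.7, and re-measure the lid and the tray from there.

send_rows([
  [[1, -0.3, 0, 0, 0, 0], [4, -1.1, 0, 0, 0, 0], [7.5, -2.1, 0, 0, 0, 0], [11, -3.1, 0, 0, 0, 0], [14.5, -4.1, 0, 0, 0, 0], [18, -5.1, 0, 0, 0, 0], [21.5, -6.1, 0, 0, 0, 0], [25, -7, 0, 0, 0, 0]],
])

```text
clock: 37.65
tool_pos: [0.4722, -0.0436, 0.1458]
orientation: [-179.9, 0.0, -102.6]
force: [1.2, 0.4, 0.3]
opening: 0.0876
gripper_force: 0.0
```

send_rows([
  [[3.5, -1, 0, 0, 0, -4], [7, -2, 0, 0, 0, -8], [10.5, -3, 0, 0, 0, -12], [14, -4, 0, 0, 0, -16], [17.5, -5, 0, 0, 0, -20], [21, -6, 0, 0, 0, -24], [24, -6.9, 0, 0, 0, -27], [26.2, -7.4, 0, 0, 0, -28]],
])

```text
clock: 38.32
tool_pos: [0.4867, -0.3169, 0.1453]
orientation: [-180.0, -0.0, -74.6]
force: [0.1, 0.7, -0.2]
opening: 0.0877
gripper_force: 0.0
```

send_rows([
  [[0, 0, 0, 0, 0, 0], [0, 0, 0, 0, 0, 0], [0, 0, 0, 0, 0, 0], [0, 0, 0, 0, 0, 0]],
])

```text
clock: 38.65
tool_pos: [0.4865, -0.3133, 0.1452]
orientation: [-180.0, -0.0, -74.7]
force: [0.2, -0.2, 0.0]
opening: 0.0877
gripper_force: 0.0
```

Run:
```python
from h import *
i,K,P=snap("wrist"); o=ctrl.get_obs(); print(o["clock"],o["tool_pos"],o["orientation"])
hsv=cv2.cvtColor(i,cv2.COLOR_RGB2HSV); b=cv2.inRange(hsv,(105,120,30),(130,255,255)); b[300:]=0
q=cv2.findNonZero(b); print("px",q[:,0].min(0),q[:,0].max(0))
w=np.array([ray(K,P,p[0],.012)[:2] for p in q])*1000; print("lid",cv2.minAreaRect(w.astype(np.float32)))
i,K,P=snap("top"); g=cv2.cvtColor(i,cv2.COLOR_RGB2GRAY)
# bright blobs (mould interiors) on the dark tray
m=np.zeros_like(g); m[225:290,95:185]=(g[225:290,95:185]>90)*255
for z in(.023,):
  for c in cv2.findContours(m,0,1)[0]:
    if 60<cv2.contourArea(c)<900:
        (x,y),r=cv2.minEnclosingCircle(c); print("blob",(round(x,1),round(y,1)),round(r,1),(ray(K,P,(x,y),z)*1000).round(0))
print([proj(K,P,p).round(1).tolist() for p in((.5133,.4622,.023),(.495,.370,.023))])
```

```text
38.7 [ 0.48650107 -0.3131347   0.14524758] [-1.79975917e+02 -1.09414672e-02 -7.46416407e+01]
px [276   0] [369 199]
lid ((507.7453308105469, -396.49493408203125), (66.44066619873047, 143.39234924316406), 15.256099700927734)
blob (129.5, 281.0) 35.4 [440. 426.  23.]
blob (151.4, 258.4) 15.1 [497. 376.  23.]
blob (117.9, 250.5) 15.4 [517. 462.  23.]
[[117.8, 251.8], [153.6, 259.1]]
```

The lid is unmoved at (509.4,-402.8), yaw 15.25. The placed mould's blob is at (118,250.5) and the tray mould's at (151,258). Approach the lid.

send_rows([
  [[2, 0, 0, 0, 0, 0], [5, 0.1, 0, 0, 0, 0], [7.5, 0.1, 1, 0, 0, 0], [9.1, 0.2, 3, 0, 0, 0], [9.3, 0.2, 6, 0, 0, 0], [9.3, 0.2, 9, 0, 0, 0], [9.3, 0.2, 12, 0, 0, 0], [9.3, 0.2, 13.5, 0, 0, 0]],
])

```text
clock: 39.42
tool_pos: [0.5073, -0.4024, 0.0063]
orientation: [179.8, 0.2, -74.7]
force: [-0.5, 0.0, 0.5]
opening: 0.088
gripper_force: 0.0
```

send_rows([
  [[0, 0, 1, 0, 0, 0], [0, 0, 2, 0, 0, 0], [0, 0, 2.8, 0, 0, 0], [0, 0, 3.4, 0, 0, 0], [0, 0, 3.6, 0, 0, 0], [0, 0, 3.6, 0, 0, 0], [0, 0, 3.6, 0, 0, 0], [0, 0, 3.6, 0, 0, 0]],
])

```text
clock: 40.08
tool_pos: [0.5094, -0.4044, -0.0253]
orientation: [-179.9, -0.1, -74.7]
force: [-0.0, -1.0, 0.3]
opening: 0.0875
gripper_force: 0.0
```

```bash
python3 p.py
python3 - <<'E'
from h import *
for f in("top0","now"):
    if f=="now": i,K,P=snap("top")
    else: d=np.load("top0.npz"); i,K,P=d["i"],d["K"],d["P"]
    g=cv2.cvtColor(i,cv2.COLOR_RGB2GRAY); m=np.zeros_like(g); m[225:290,95:185]=(g[225:290,95:185]>90)*255
    for c in cv2.findContours(m,0,1)[0]:
        if 60<cv2.contourArea(c)<900: (x,y),r=cv2.minEnclosingCircle(c); print(f,(round(x,1),round(y,1)),round(r,1))
# gap lid <-> fingers in the wrist view
E
```

```text
t 40.1 now [ 509.4 -404.4  -25.3  -74.7] F [-0.  -1.   0.3] open 0.087
top0 (127.5, 281.5) 33.4
top0 (153.0, 259.0) 13.9
top0 (148.5, 257.0) 47.8
top0 (100.5, 242.5) 18.3
```

send_rows([
  [[0, -0.1, 0.2, 0, 0, 0], [0, -0.1, 0.4, 0, 0, 0], [0, -0.1, 0.6, 0, 0, 0], [0, -0.1, 0.7, 0, 0, 0], [0, -0.1, 0.7, 0, 0, 0], [0, -0.1, 0.7, 0, 0, 0]],
])

```text
clock: 40.63
tool_pos: [0.5097, -0.4039, -0.0333]
orientation: [180.0, 0.0, -74.7]
force: [-0.4, 0.3, -1.3]
opening: 0.0878
gripper_force: 0.0
```

send_rows([
  [[0, 0, 0.1, 0, 0, 0], [0, 0, 0.1, 0, 0, 0], [0, 0, 0.1, 0, 0, 0]],
])

```text
clock: 40.88
tool_pos: [0.5098, -0.4039, -0.0342]
orientation: [180.0, 0.0, -74.7]
force: [-0.4, -0.2, 0.0]
opening: 0.0877
gripper_force: 0.0
```

send_rows([
  [[0, 0, 0, 0, 0, 0], [0, 0, 0, 0, 0, 0], [0, 0, 0, 0, 0, 0], [0, 0, 0, 0, 0, 0], [0, 0, 0, 0, 0, 0], [0, 0, 0, 0, 0, 0], [0, 0, 0, 0, 0, 0], [0, 0, 0, 0, 0, 0]],
], fingers=0.65)

```text
clock: 41.55
tool_pos: [0.5098, -0.4039, -0.0341]
orientation: [180.0, -0.0, -74.7]
force: [-0.7, -0.3, 1.4]
opening: 0.0678
gripper_force: 30.0
```

send_rows([
  [[0, 0, -0.2, 0, 0, 0], [0, 0, -0.5, 0, 0, 0], [0, 0, -1, 0, 0, 0], [0, 0, -2, 0, 0, 0], [0, 0, -3, 0, 0, 0], [0, 0, -4, 0, 0, 0], [0, 0, -5, 0, 0, 0], [0, 0, -5, 0, 0, 0]],
])

```text
clock: 42.22
tool_pos: [0.5115, -0.4048, 0.0191]
orientation: [-179.8, -0.2, -74.7]
force: [0.2, -1.5, -1.1]
opening: 0.0677
gripper_force: 30.0
```

send_rows([
  [[0, 0, -1, 0, 0, 0], [0, 0, -3, 0, 0, 0], [0, 0, -5, 0, 0, 0], [0, 0, -7, 0, 0, 0], [0, 0, -8.5, 0, 0, 0], [0, 0, -9, 0, 0, 0], [0, 0, -9, 0, 0, 0], [0, 0, -9, 0, 0, 0]],
])

```text
clock: 42.88
tool_pos: [0.5095, -0.4035, 0.1053]
orientation: [180.0, 0.0, -74.7]
force: [-0.4, -0.7, -1.3]
opening: 0.0675
gripper_force: 30.0
```

Run:
```python
from h import *
i,K,P=snap("wrist"); o=ctrl.get_obs(); print(o["clock"],o["tool_pos"],o["orientation"],o["opening"],o["force"],o["moment"])
hsv=cv2.cvtColor(i,cv2.COLOR_RGB2HSV); b=cv2.inRange(hsv,(105,120,30),(130,255,255)); b[290:]=0
q=cv2.findNonZero(b); print("px",q[:,0].min(0),q[:,0].max(0),len(q))
z=o["tool_pos"][2]+.0342+.012   # lid top while held
w=np.array([ray(K,P,p[0],z)[:2] for p in q])*1000; print("lid far part at z",round(z,3),cv2.minAreaRect(w.astype(np.float32)))
far=w[np.argmax((w-np.array(o["tool_pos"][:2])*1000)@[.263,-.965])]; print("reach along +x of tool",(w-np.array(o["tool_pos"][:2])*1000)@np.array([.264,-.9646])@np.zeros(len(w)) if 0 else ((w-np.array(o["tool_pos"][:2])*1000)@np.array([.264,-.9646])).max())
y=(w-np.array(o["tool_pos"][:2])*1000)@np.array([-.9646,-.264]); print("y span",y.min(),y.max())
```

```text
42.9333 [ 0.50909795 -0.40338298  0.10465236] [ 1.79935131e+02  8.11248100e-02 -7.47168712e+01] 0.06760511210371638 [-0.25138442  0.22222187 -0.83469231] [ 0.07521649 -0.05945064  0.00538092]
px [227 126] [412 289] 28029
lid far part at z 0.151 ((522.0946044921875, -448.1246643066406), (66.30652618408203, 62.65688705444336), 15.289863586425781)
reach along +x of tool 77.92403493664855
y span -33.88916966772472 32.43635354216703
```

The lid is held level: width 66.3 as before, reach 78 mm. I cross-check the box by its green edge in the first top picture.

Run:
```python
from h import *
d=np.load("top0.npz"); i,K,P=d["i"],d["K"],d["P"]; hsv=cv2.cvtColor(i,cv2.COLOR_RGB2HSV)
for s in(40,70):
    m=cv2.inRange(hsv,(40,s,30),(95,255,255)); z=np.zeros_like(m); z[255:315,328:412]=m[255:315,328:412]
    q=cv2.findNonZero(z); w=np.array([ray(K,P,p[0],.048)[:2] for p in q])*1000; print(s,len(q),cv2.minAreaRect(w.astype(np.float32)))
d=np.load("scene0.npz"); i,K,P=d["i"],d["K"],d["P"]; hsv=cv2.cvtColor(i,cv2.COLOR_RGB2HSV)
c=np.array([433.2,-167])/1000; a=np.radians(-17.7); ex=np.array([np.cos(a),np.sin(a)]); ey=np.array([-np.sin(a),np.cos(a)])
for sx,sy in((1,1),(1,-1),(-1,-1),(-1,1)): print(proj(K,P,[*(c+sx*.031*ex+sy*.074*ey),.048]).round(0))
m=cv2.inRange(hsv,(40,60,30),(95,255,255)); z=np.zeros_like(m); z[225:295,205:295]=m[225:295,205:295]
h=cv2.convexHull(cv2.findNonZero(z)); print(cv2.approxPolyDP(h,4,True)[:,0].tolist())
```

```text
40 278 ((434.4408264160156, -166.96292114257812), (147.57579040527344, 63.359344482421875), 71.54566192626953)
70 21 ((432.064208984375, -174.26913452148438), (128.0010528564453, 58.738582611083984), 71.49398803710938)
[282. 244.]
[228. 272.]
[211. 260.]
[264. 234.]
[[283, 244], [230, 272], [213, 260], [265, 234]]
```

Scene-camera corners fall within 2 px of the prediction, so the box is at (434,-167), yaw -18. Carry the lid over.

send_rows([
  [[-0.5, 0, 0, 0, 0, 1], [-1.7, 0.1, 0, 0, 0, 3], [-3.2, 0.1, 0, 0, 0, 5], [-5, 0.2, 0, 0, 0, 7.5], [-7, 0.3, 0, 0, 0, 10], [-9, 0.4, 0, 0, 0, 12.5], [-11, 0.4, 0, 0, 0, 15], [-13, 0.5, 0, 0, 0, 17.4]],
])

```text
clock: 43.6
tool_pos: [0.4696, -0.2786, 0.1047]
orientation: [179.9, 0.0, -92.3]
force: [0.2, 0.1, -1.1]
opening: 0.0677
gripper_force: 30.0
```

```bash
python3 p.py 434.2,-167.9,104,-108.1 12
```

```text
t 43.6 now [ 469.6 -278.6  104.7  -92.3] F [ 0.2  0.1 -1.1] open 0.068
[[-0.25, 0.09, 0.0, 0.0, 0.0, 0.37], [-0.95, 0.35, 0.01, 0.0, 0.0, 1.38], [-1.99, 0.73, 0.01, 0.0, 0.0, 2.89], [-3.28, 1.2, 0.02, 0.0, 0.0, 4.75], [-4.72, 1.72, 0.03, 0.0, 0.0, 6.83], [-6.2, 2.26, 0.04, 0.0, 0.0, 8.98], [-7.64, 2.78, 0.05, 0.0, 0.0, 11.06], [-8.92, 3.25, 0.06, 0.0, 0.0, 12.92]]
[[-0.93, 0.6, 0.01, 0.0, 0.0, 1.51], [-1.55, 1.01, 0.01, 0.0, 0.0, 2.52], [-1.78, 1.15, 0.01, 0.0, 0.0, 2.89], [-1.78, 1.15, 0.01, 0.0, 0.0, 2.89]]
```

send_rows([
  [[-1.7, 0.6, 0, 0, 0, 2.5], [-3.5, 1.2, 0, 0, 0, 5], [-5.5, 2, 0, 0, 0, 8], [-7.5, 2.7, 0, 0, 0, 11], [-9.3, 3.4, 0, 0, 0, 13.5], [-10.5, 3.8, 0, 0, 0, 15], [-10.9, 4, 0, 0, 0, 15.8], [-10.9, 4, 0, 0, 0, 15.8]],
])

```text
clock: 44.27
tool_pos: [0.434, -0.1686, 0.1055]
orientation: [180.0, -0.0, -107.9]
force: [0.5, 0.4, -0.8]
opening: 0.0675
gripper_force: 30.0
```

send_rows([
  [[0, 0, 1, 0, 0, 0], [0, 0, 2, 0, 0, 0], [0, 0, 3.5, 0, 0, 0], [0, 0, 5, 0, 0, 0], [0, 0, 6.5, 0, 0, 0], [0, 0, 7.5, 0, 0, 0], [0, 0, 7.5, 0, 0, 0], [0, 0, 7.5, 0, 0, 0]],
])

```text
clock: 44.93
tool_pos: [0.4343, -0.17, 0.0303]
orientation: [179.9, -0.1, -107.9]
force: [0.8, -1.0, -0.0]
opening: 0.0677
gripper_force: 30.0
```

```bash
python3 p.py 434.2,-167.9,10,-108.1 3
python3 - <<'E'
from h import *
# held lid seen from the scene camera: hull corners vs prediction
i,K,P=snap("scene"); o=ctrl.get_obs(); hsv=cv2.cvtColor(i,cv2.COLOR_RGB2HSV)
m=cv2.inRange(hsv,(105,120,30),(130,255,255)); m[:190]=0
print(cv2.boundingRect(cv2.findNonZero(m)))
g=cv2.inRange(hsv,(40,60,30),(95,255,255)); z=np.zeros_like(g); z[225:295,205:295]=g[225:295,205:295]
print("green hull",cv2.approxPolyDP(cv2.convexHull(cv2.findNonZero(z)),4,True)[:,0].tolist())
E
```

```text
t 44.9 now [ 434.3 -170.    30.3 -107.9] F [ 0.8 -1.  -0. ] open 0.068
[[-0.1, 0.04, 1.01, 0.0, 0.0, 0.09], [-0.19, 0.07, 2.03, 0.0, 0.0, 0.19], [-0.19, 0.07, 2.03, 0.0, 0.0, 0.19]]
(210, 231, 74, 34)
green hull [[283, 244], [230, 272], [213, 260], [277, 240]]
```

send_rows([
  [[-0.1, 0, 0.3, 0, 0, 0], [-0.2, 0.1, 0.6, 0, 0, 0], [-0.2, 0.1, 0.9, 0, 0, 0], [-0.2, 0.1, 1.2, 0, 0, 0], [-0.2, 0.1, 1.4, 0, 0, 0], [-0.2, 0.1, 1.4, 0, 0, 0], [-0.2, 0.1, 1.4, 0, 0, 0]],
])

```text
clock: 45.57
tool_pos: [0.4343, -0.1672, 0.0168]
orientation: [180.0, -0.0, -107.9]
force: [0.2, 0.8, -0.2]
opening: 0.0672
gripper_force: 30.0
```

send_rows([
  [[0, 0, 0.1, 0, 0, 0], [0, 0, 0.2, 0, 0, 0], [0, 0, 0.3, 0, 0, 0], [0, 0, 0.4, 0, 0, 0], [0, 0, 0.4, 0, 0, 0], [0, 0, 0.4, 0, 0, 0]],
])

```text
clock: 46.07
tool_pos: [0.4343, -0.1672, 0.0128]
orientation: [180.0, -0.0, -107.9]
force: [1.1, 0.2, -0.3]
opening: 0.0676
gripper_force: 30.0
```

send_rows([
  [[0, 0, 0.1, 0, 0, 0], [0, 0, 0.1, 0, 0, 0], [0, 0, 0.1, 0, 0, 0]],
])

```text
clock: 46.32
tool_pos: [0.4344, -0.1672, 0.0118]
orientation: [180.0, -0.0, -107.9]
force: [-0.3, -0.3, -0.6]
opening: 0.0673
gripper_force: 30.0
```

The plug has passed the rim without contact. Continue until the plate rests.

send_rows([
  [[0, 0, 0.1, 0, 0, 0], [0, 0, 0.15, 0, 0, 0], [0, 0, 0.2, 0, 0, 0], [0, 0, 0.2, 0, 0, 0], [0, 0, 0.2, 0, 0, 0]],
])

```text
clock: 46.73
tool_pos: [0.4344, -0.1672, 0.0098]
orientation: [180.0, -0.0, -107.9]
force: [-0.7, 0.7, -0.4]
opening: 0.0676
gripper_force: 30.0
```

send_rows([
  [[0, 0, 0.05, 0, 0, 0], [0, 0, 0.1, 0, 0, 0], [0, 0, 0.1, 0, 0, 0]],
])

```text
clock: 46.98
tool_pos: [0.4344, -0.1672, 0.0098]
orientation: [-180.0, -0.0, -107.9]
force: [-4.5, 1.7, 13.8]
opening: 0.0678
gripper_force: 30.0
```

Contact at 0.0098, exactly the closed height. Release, rise, back off to the side and check everything by numbers.

send_rows([
  [[0, 0, -0.05, 0, 0, 0], [0, 0, -0.05, 0, 0, 0], [0, 0, -0.05, 0, 0, 0], [0, 0, -0.05, 0, 0, 0], [0, 0, -0.05, 0, 0, 0], [0, 0, -0.05, 0, 0, 0]],
], fingers=1)

```text
clock: 47.48
tool_pos: [0.4344, -0.1672, 0.0092]
orientation: [180.0, -0.0, -107.9]
force: [0.3, -0.2, -0.4]
opening: 0.0878
gripper_force: 0.0
```

send_rows([
  [[0, 0, -0.5, 0, 0, 0], [0, 0, -1.5, 0, 0, 0], [0, 0, -3, 0, 0, 0], [0, 0, -5.5, 0, 0, 0], [0, 0, -8.5, 0, 0, 0], [0, 0, -11.5, 0, 0, 0], [0, 0, -14.5, 0, 0, 0], [0, 0, -16, 0, 0, 0]],
])

```text
clock: 48.15
tool_pos: [0.4358, -0.1675, 0.1736]
orientation: [-179.7, 0.0, -107.9]
force: [1.3, 0.1, 0.4]
opening: 0.0876
gripper_force: 0.0
```

send_rows([
  [[2, -0.6, 0, 0, 0, 0], [5, -1.6, 0, 0, 0, 0], [8, -2.6, 0, 0, 0, 0], [11.5, -3.7, 0, 0, 0, 0], [15, -4.8, 0, 0, 0, 0], [18, -5.8, 0, 0, 0, 0], [20, -6.4, 0, 0, 0, 0], [20, -6.4, 0, 0, 0, 0]],
])

```text
clock: 48.82
tool_pos: [0.4332, -0.3805, 0.1689]
orientation: [179.9, -0.0, -108.1]
force: [-0.4, 0.3, 0.9]
opening: 0.0874
gripper_force: 0.0
```

Run:
```python
from h import *
o=ctrl.get_obs(); print(o["clock"],o["tool_pos"])
s,Ks,Ps=snap("scene"); i,K,P=snap("top"); np.savez("end",s=s,i=i)
def blue(i,K,P,roi,z):
    m=cv2.inRange(cv2.cvtColor(i,cv2.COLOR_RGB2HSV),(105,120,30),(130,255,255)); x0,y0,x1,y1=roi; q=np.zeros_like(m); q[y0:y1,x0:x1]=m[y0:y1,x0:x1]
    p=cv2.findNonZero(q); h=cv2.convexHull(p); print(len(p),cv2.boundingRect(p)); w=np.array([ray(K,P,u[0],z)[:2] for u in h])*1000; return cv2.minAreaRect(w.astype(np.float32))
print("lid top view z.056",blue(i,K,P,(300,220,520,330),.056)); print("lid scene z.056",blue(s,Ks,Ps,(180,200,320,330),.056))
t0=np.load("top0.npz")["i"]; s0=np.load("scene0.npz")["i"]
# did the tray mould shift? phase correlation of its scene patch, and rims by edge circles
for n,a,b,r in(("traymould scene",s0,s,(355,163,385,185)),("jars rack scene",s0,s,(365,225,392,262)),("traymould top",t0,i,(140,245,168,273))):
    x0,y0,x1,y1=r; f=lambda im: cv2.cvtColor(im,cv2.COLOR_RGB2GRAY)
    T=f(a)[y0:y1,x0:x1]; S=f(b)[y0-6:y1+6,x0-6:x1+6]; m=cv2.matchTemplate(S,T,cv2.TM_CCOEFF_NORMED); _,v,_,l=cv2.minMaxLoc(m); print(n,round(v,3),(l[0]-6,l[1]-6))
# same shape twice on the tray: find new mould with old mould's template
T=cv2.cvtColor(t0,cv2.COLOR_RGB2GRAY)[243:275,137:169]; S=cv2.cvtColor(i,cv2.COLOR_RGB2GRAY)[225:285,92:140]
m=cv2.matchTemplate(S,T,cv2.TM_CCOEFF_NORMED); _,v,_,l=cv2.minMaxLoc(m); c=(92+l[0]+16.5,225+l[1]+16.3); print("mould",v,c,ray(K,P,c,.023)*1000)
```

```text
48.8167 [ 0.43320801 -0.38053083  0.16887861]
749 (337, 261, 35, 33)
lid top view z.056 ((448.3700866699219, -127.3899154663086), (72.64891815185547, 65.66783905029297), 71.5333251953125)
1393 (212, 231, 73, 41)
lid scene z.056 ((438.4080810546875, -167.64125061035156), (160.46275329589844, 74.94696044921875), 71.93267822265625)
traymould scene 0.888 (0, 0)
jars rack scene 0.936 (0, 0)
traymould top 0.999 (0, 0)
mould 0.9826029539108276 (120.5, 251.3) [514.58721919 455.34740665  23.        ]
```

Run:
```python
from h import *
i=np.load("end.npz")["i"]; d=np.load("top0.npz"); K,P=d["K"],d["P"]; g=cv2.cvtColor(i,cv2.COLOR_RGB2GRAY)
for th in(70,80,90,100):
    m=np.zeros_like(g); m[232:285,98:180]=(g[232:285,98:180]>th)*255
    for c in cv2.findContours(m,0,1)[0]:
        x,y,w,h=cv2.boundingRect(c)
        if 18<w<40 and 18<h<40: u=(x+(w-1)/2,y+(h-1)/2); print(th,(x,y,w,h),(ray(K,P,u,.023)*1000).round(1)[:2])
G=cv2.resize(g[235:270,98:135],None,fx=1,fy=1); print("\n".join(" ".join(f"{v:3d}" for v in r[::1]) for r in G[::3]))
```

```text
80 (137, 244, 30, 30) [496.6 375.4]
80 (103, 236, 30, 30) [516.6 463.1]
90 (138, 244, 28, 29) [497.8 375.5]
90 (104, 236, 29, 30) [516.6 461.9]
100 (138, 245, 28, 28) [496.6 375.4]
100 (104, 237, 29, 28) [516.6 461.9]
184 184 184 184 173 141 100  74  55  45  58  70  76  79  78  78  78  77  78  78  78  78  78  77  76  76  77  77  77  76  76  76  76  76  76  76  76
184 185 182 172 142 102  74  57  50  58  72  77  80  83  89  98 106 110 111 118 136 145 140 138 136 132 125 115 103  87  78  74  73  74  73  75  74
185 183 172 141 100  75  56  50  64  81  99 115 119 111 100  91  85  81  79  79  81  84  89 100 114 119 121 125 135 137 126 100  67  47  45  47  50
185 175 145 104  75  57  50  69  97 117 118 105  89  82  81  83  92 104 114 125 144 164 176 181 184 185 184 184 181 178 171 163 141 100  58  44  44
176 146 102  73  54  46  74 113 122 106  91  82  80  85  95 109 115 129 159 180 184 184 185 184 184 185 185 185 185 184 185 183 178 153 105  62  45
146 102  72  52  48  72 103 113 106  95  84  82  86  98 110 114 124 156 179 184 185 185 185 184 184 184 184 184 185 184 185 184 179 163 123  7
[... 193 characters left out ...]
  87  82  87 107 118 120 137 166 181 185 185 184 185 184 184 184 184 185 184 185 183 171 139  94  57  44  45
 50  41  48  64  76  77  77  85 103 126 126 107  89  80  85  97 115 141 167 180 184 185 185 185 184 184 183 182 178 164 133  92  60  44  42  44  44
 46  61  74  76  77  77  78  78  78  82  95 111 123 129 124 113 107 104 104 115 132 146 153 159 158 150 141 117  85  60  47  44  44  46  44  44  47
 54  68  75  77  77  77  76  78  78  78  77  77  77  78  82  87  92  92  92  89  89  90  86  78  70  58  51  47  48  47  49  50  58  63  69  72  74
 65  75  77  77  77  77  77  78  78  77  76  76  77  77  76  77  76  77  76  76  76  77  77  77  76  77  76  77  77  77  76  75  76  76  76  75  75
```

```bash
python3 -c "
from plant import ctrl
print(ctrl.close_job())"
```

```text
the job is handed in; nothing more can be done
None
```

I took the pile apart in the order asked and handed the job in at about 49 s: jar in the rack's middle well, ramekin in the middle of the scale plate, mould on the tray's free half, lid on the storage box. The jar and ramekin were seen upright in place, the two moulds on the tray were checked by measurement after the 14 pictures ran out, and the lid seated at its closed height by contact, with no clear view of it afterwards.

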